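# Load the vacuum former

### The job

Load the vacuum former: stand both resin moulds upright on its raised sprung platen, one in each yellow-outlined bay, inside the outline with the long side running front to back, setting them down rather than dropping them. Then press the platen down gently with the moulds on it, until the catch holds it down by itself, and take the tool away; leave the paints and tools on the table where they are and do not knock the heater hood above.

Things in the scene. Friction and masses are not known exactly. Their poses are not given: they have to be found in the camera images.
- cab_mid (a point): Tan resin mould of a truck cab, loose, 120 to 220 g, standing on the table left of the former. Lower block 80 mm long (x) by 50 mm wide (y), 20 mm high; on it a flat-roofed block 48 by 46 mm, its middle 4 mm to +x, roof 36 mm above the underside. The point is on the mould's centre line, 18 mm above its underside; z up.
- hatch_mid (a point): Grey-blue resin mould of a hatch cover, loose, 105 to 195 g, standing on the table right of the former. Lower block 80 mm long (x) by 50 mm wide (y), 22 mm high; on it a flat-topped block 56 by 40 mm, top 34 mm above the underside. The point is on the centre line, 17 mm above its underside; z up.
- former: Vacuum former: cream housing, deck 100 mm above the table, with a well for the platen. The point is on the table under the platen's middle; x to the former's back, y left, z up. The housing reaches 105 mm to the front (robot side), 165 mm back, 135 mm to each side. An open sheet frame stands at 80 mm back. A red catch knob stands 22 mm out of the front face, 20 to 50 mm up; pulling it lets the platen go.
- bay_left (a point): Left bay on the platen, outlined in yellow (110 mm front to back, 80 mm across) round vent holes. The point is the bay's centre on the platen's top face and sinks with it; x to the former's back, y left, z up. The platen is an aluminium plate 140 by 190 mm, its top 105 mm above the table when raised.
- bay_right (a point): Right bay on the platen, like the left one and 88 mm from it between centres. Either mould may go in either bay.
- sink (a joint): How far the platen has sunk straight down, m; 0 is raised. Springs push up with 2 N plus 0.14 N per mm; the moulds' weight may sink it up to 16 mm. Stop and catch are set differently each time, unseen: the push turns hard at the stop, 44 to 56 mm down; about 2.5 mm before it the catch snaps in (some newtons extra), and on letting go holds the platen 41 to 54 mm down. Else it rises again.
- hood: Heater hood of the former: fixed grey box 135 mm deep (x), 250 mm wide (y), 55 mm high. The point is the middle of its lower front edge, 260 mm above the table and 8 mm in front of the line through the bays' centres; x to the back. It overhangs the rear half of the platen, so the bays are reached with the tool leaning out to the front. A thin handle stands 24 mm out of its front, 34 mm up.
- pot_yellow_mid (a point): Paint pot with yellow paint and a white cap, 37 mm across, 50 mm high, standing; leave it alone. The point is its centre.
- pot_blue_mid (a point): Paint pot with blue paint and a black cap, 37 mm across, 50 mm high, standing; leave it alone. The point is its centre.
- pot_red_mid (a point): Paint pot with red paint and a white cap, 37 mm across, 50 mm high, standing; leave it alone. The point is its centre.
- can_mid (a point): Green spray can with a white cap, 52 mm across, 153 mm high, standing; leave it alone. The point is its centre.
- glue_mid (a point): White glue bottle with an orange band, 42 mm across, 115 mm high, standing; leave it alone. The point is near its centre, 55 mm up.
- knife_mid (a point): Yellow craft knife lying flat, 140 mm long (its x), 16 mm wide, 10 mm thick; leave it alone. The point is the middle of the handle.
- mug_mid (a point): Blue mug of brushes, 72 mm across, 90 mm high, the brushes up to 230 mm; leave it alone. The point is the mug's centre, 45 mm up.
Not all that is in view belongs to the job. What is shaped like the part that bears cab_mid but green is not meant.

How it is judged:
On the way:
1. both moulds stand in their bays on the platen while it is still up (sunk less than 25 mm) (((x of cab_mid in the frame of bay_left between -0.016 and 0.016 m and y of cab_mid in the frame of bay_left between -0.015 and 0.015 m and z of cab_mid in the frame of bay_left between 0.014 and 0.022 m and angle between the x axis of cab_mid and the x axis of bay_left, either way round below 0.15 rad and angle between each of cab_mid, hatch_mid's own z axis and vertical below 0.06 rad and x of hatch_mid in the frame of bay_right between -0.016 and 0.016 m and y of hatch_mid in the frame of bay_right between -0.015 and 0.015 m and z of hatch_mid in the frame of bay_right between 0.013 and 0.021 m and angle between the x axis of hatch_mid and the x axis of bay_right, either way round below 0.15 rad) or (x of cab_mid in the frame of bay_right between -0.016 and 0.016 m and y of cab_mid in the frame of bay_right between -0.015 and 0.015 m and z of cab_mid in the frame of bay_right between 0.014 and 0.022 m and angle between the x axis of cab_mid and the x axis of bay_right, either way round below 0.15 rad and angle between each of cab_mid, hatch_mid's own z axis and vertical below 0.06 rad and x of hatch_mid in the frame of bay_left between -0.016 and 0.016 m and y of hatch_mid in the frame of bay_left between -0.015 and 0.015 m and z of hatch_mid in the frame of bay_left between 0.013 and 0.021 m and angle between the x axis of hatch_mid and the x axis of bay_left, either way round below 0.15 rad)) and value of joint sink below 0.025 m), for 0.2 s.
At the end, for the whole second after the job is handed in: The catch holds the platen down by itself (sunk more than 36 mm, still), and both moulds stand at rest and upright (within 0.06 rad) on the platen, one in each bay: centre within 16 mm front to back and 15 mm sideways of the bay's centre, long side within 0.15 rad of the front-to-back direction (((x of cab_mid in the frame of bay_left between -0.016 and 0.016 m and y of cab_mid in the frame of bay_left between -0.015 and 0.015 m and z of cab_mid in the frame of bay_left between 0.014 and 0.022 m and angle between the x axis of cab_mid and the x axis of bay_left, either way round below 0.15 rad and angle between each of cab_mid, hatch_mid's own z axis and vertical below 0.06 rad and x of hatch_mid in the frame of bay_right between -0.016 and 0.016 m and y of hatch_mid in the frame of bay_right between -0.015 and 0.015 m and z of hatch_mid in the frame of bay_right between 0.013 and 0.021 m and angle between the x axis of hatch_mid and the x axis of bay_right, either way round below 0.15 rad) or (x of cab_mid in the frame of bay_right between -0.016 and 0.016 m and y of cab_mid in the frame of bay_right between -0.015 and 0.015 m and z of cab_mid in the frame of bay_right between 0.014 and 0.022 m and angle between the x axis of cab_mid and the x axis of bay_right, either way round below 0.15 rad and angle between each of cab_mid, hatch_mid's own z axis and vertical below 0.06 rad and x of hatch_mid in the frame of bay_left between -0.016 and 0.016 m and y of hatch_mid in the frame of bay_left between -0.015 and 0.015 m and z of hatch_mid in the frame of bay_left between 0.013 and 0.021 m and angle between the x axis of hatch_mid and the x axis of bay_left, either way round below 0.15 rad)) and value of joint sink above 0.036 m and velocity of joint sink below 0.01 m/s and linear speed of each of mould_cab, mould_hatch below 0.02 m/s); the robot touches nothing.
It fails at once if a bystander on the table is moved by more than 20 mm (distance of any of pot_yellow_mid, pot_blue_mid, pot_red_mid, can_mid, glue_mid, knife_mid, mug_mid from where it was at the start of the episode above 0.02 m).
It fails at once if a mould is dropped or thrown (moves free of the fingers at over 0.5 m/s) ((contact force between the fingers and mould_cab below 0.2 N and linear speed of mould_cab above 0.5 m/s) or (contact force between the fingers and mould_hatch below 0.2 N and linear speed of mould_hatch above 0.5 m/s)).
It fails at once if the heater hood is knocked (over 6 N) (contact force between hood and anything else above 6 N).
It fails at once if a mould is pressed on the platen, or the platen itself pressed, with more than 60 N (contact force between any of mould_cab, mould_hatch, the fingers and platen above 60 N).
It also fails if it takes over 61 s, if anything falls off the work surface, if the arm or the gripper's body presses on something with over 40 N, if the wrist force passes 120 N, or if a joint passes its speed limit or range.

### The arm

A 6-joint arm with a two-finger parallel gripper is mounted at the origin on the work surface. World frame = base frame: x ahead of the robot, y to its left, z up, the work surface at z = 0. Lengths are in m, angles in rad, forces in N, time in s.
With the tool pointing down it reaches from about 0.375 to 0.9 m from the base axis. Payload 3.1 kg.
Tool frame: the origin (TCP) lies between the finger pads; the fingertips stand 14 mm ahead of it and the grasp point (between the pads) lies 5 mm behind it (robot.finger_overhang is the distance from the TCP to the fingertips, in m); z points along the fingers, y is the line along which they close (so a half turn about z gives the same grasp; the last joint's range is limited). The gripper opens to 87 mm and grips with 3 to 60 N. Pads are 19 mm wide; open, the fingers measure 117 mm over their backs; the gripper's body (75 mm by 190 mm) begins 51 mm behind the grasp point.
Start: joints at [-1.431, 0.527, 1.433, -0, 1.181, -0.178], TCP at [0.195, -0.594, 0.237] pointing down, gripper open.
Joint ranges: [-3.08, 3.08], [-0.75, 2.2], [0.22, 2.44], [-1.43, 4.57], [0, 2.65], [-2.85, 2.85]. Speed limits (rad/s): [2.79, 2.79, 3.14, 3.14, 3.14, 3.14].

### API

Orientations are given as a unit quaternion [x, y, z, w].
In Python, from rig import monitor, cams, workorder, robot gives the robot as it stands.
- The arm moves only by the tool send_rows, never from a script. Its argument "moves" is one flat list of numbers, 7 for each row, row after row: the opening, from 0 (shut) to 1 (fully open), then the shift along the world's x, y, z in cm, then the turn, a rotation vector about the world's x, y, z in rad. A call has 1 to 5 rows; each row is the pose to reach, as a shift and turn from the pose commanded when the call began; what a row does not reach only later rows make up. A row lasts 1/12 s, in which the tool goes at most 41.7 mm and 7.16 degrees, less where a joint would pass 70% of its speed; a pose out of reach is approached as far as the arm can. A call with a gripper value outside its range is refused whole. The fingers move at their own pace and stop on an object; "grip_force" is the grip in N (left out, the last holds). Time passes only in rows, so rows that repeat a pose let the fingers close. It gives the time, the measured TCP pose, the force, the opening and the grip force at its end, in the units of the state.
- monitor.get_obs(): the state, without advancing time (a new reading comes with each control period).
- cams.camera(name): name is "scene" or "top" or "wrist"; returns a dict with "pixels" (384x512x3 uint8, blue, green, red), "range_z" (384x512 float32, m along the optical axis (not along the pixel's ray), 0 where there is no reading), "fovy" (degrees; the focal length in pixels is half the picture's height over the tangent of half this angle, whatever the lens; pixels are square), "cx", "cy" (the principal point, pixels), "dist_coeffs" ([k1, k2, p1, p2, k3] as OpenCV has them; the pictures are not rectified), "rvec" (rotation vector, rad) and "tvec" (3), from world to camera coordinates, as OpenCV has them; the wrist camera has in their place "hand_eye" (4x4, takes a point from camera to tool coordinates, whose origin is the TCP and whose axes are the flange's). Camera axes: x right, y down, z forward; pixel columns grow to the right and rows downward; lengths in m; the calibration is good to about 2 mm. A picture is of the moment at which its call begins: read the wrist's pose just before it.
- workorder.hand_in(): hands the job in; it is judged then, once.
The state is a dict: "time": time; "q": joint angles; "joint_velocities": joint speeds; "joint_torque": joint torques, N m; "position": TCP position; "tool_rot": TCP orientation; "ft_force": force on the tool from outside, world axes, zero at the start; "moment": the same for the moment, N m; "grip_width": finger opening in m; "grip_force": force on a finger pad.
Only numpy, scipy, OpenCV 4.12 (cv2) and the standard library are available. Lean on these libraries where they do the work, as an engineer would, in place of code of your own. Each camera call takes 0.05 s, during which the arm holds its last target. There are 200 camera calls.

## Working session

There is one attempt and no reset: what is moved stays moved. The work goes in short steps, Python scripts to look and compute and a tool call to move; the robot and the scene stay as the last step left them, time stands still between calls to the robot, and variables do not carry over. Pictures are saved under pics/ and viewed, at most 10 in all, crops included, and the job is handed in when it is done.

Besides the shell and the picture viewer there is one more tool, called after "Call:" as a command line: name --argument value ..., lists and objects as JSON in quotes. send_rows: Moves the arm, as the interface text tells. Its arguments: {"type":"object","properties":{"moves":{"type":"array","items":{"type":"number"}},"grip_force":{"type":"number"}},"required":["moves"]}

```bash
mkdir -p pics; ls; cat > h.py <<'E'
import numpy as np,cv2
from scipy.spatial.transform import Rotation as R
from rig import monitor,cams,workorder,robot
def grab(name):
    o=monitor.get_obs(); c=cams.camera(name); im=c["pixels"]; H,W=im.shape[:2]
    f=H/2/np.tan(np.radians(c["fovy"])/2)
    K=np.array([[f,0,c["cx"]],[0,f,c["cy"]],[0,0,1]])
    u,v=np.meshgrid(np.arange(W),np.arange(H))
    n=cv2.undistortPoints(np.stack([u,v],-1).reshape(-1,1,2).astype(np.float32),K,np.array(c["dist_coeffs"],float)).reshape(H,W,2)
    z=c["range_z"]; P=np.dstack([n[...,0]*z,n[...,1]*z,z])
    if "hand_eye" in c:
        T=np.array(c["hand_eye"]); P=P@T[:3,:3].T+T[:3,3]
        r=R.from_quat(o["tool_rot"]).as_matrix(); P=P@r.T+np.array(o["position"])
    else:
        r=R.from_rotvec(np.ravel(c["rvec"])).as_matrix(); P=(P-np.ravel(c["tvec"]))@r
    P[z==0]=np.nan
    return im,P,o
E
python3 - <<'E'
from h import *
for n in("scene","top"):
    im,P,o=grab(n); np.savez(n,im=im,P=P); cv2.imwrite(f"pics/{n}.png",im)
print({k:np.round(v,3) for k,v in o.items()}, robot.finger_overhang)
E
```

```text
pics
{'time': np.float64(0.05), 'q': array([-1.432,  0.528,  1.434, -0.   ,  1.181, -0.179]), 'joint_velocities': array([-0.001, -0.001, -0.001,  0.   ,  0.001, -0.001]), 'joint_torque': array([  0.   , -44.137, -17.734,   0.064,   0.053,  -0.   ]), 'position': array([ 0.195, -0.593,  0.236]), 'tool_rot': array([ 0.987,  0.158,  0.   , -0.001]), 'ft_force': array([-0.043, -0.65 ,  0.299]), 'moment': array([0.009, 0.018, 0.039]), 'grip_force': np.float64(0.0), 'grip_width': np.float64(0.087)} 0.014
```

View pics/scene.png

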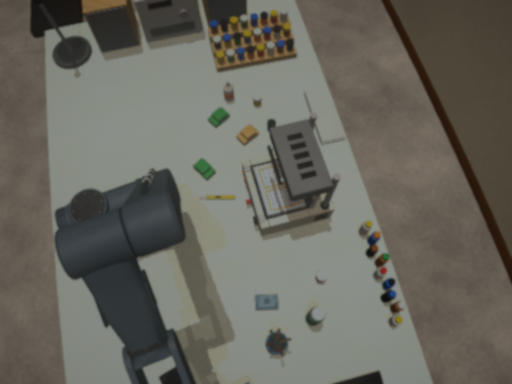

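View pics/top.png

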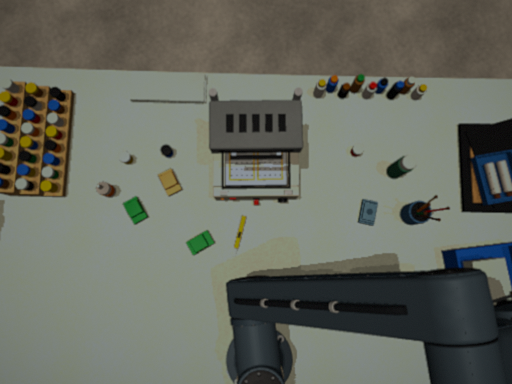

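The scene view shows the former in the middle. In the top view the tan cab is at about (170,181), the hatch at (369,212), the platen at (255,170) and the knife at (240,232). Two green decoys sit at (135,209) and (200,242).

```bash
cat > m.py <<'E'
from h import *
d=np.load("top.npz"); im,P=d["im"],d["P"]
def rect(pts):
    c,s,a=cv2.minAreaRect((pts[:,:2]*1000).astype(np.float32)); return np.round(c,1),np.round(s,1),round(a,1)
for n,(u,v,r) in dict(cab=(170,181,22),hatch=(369,212,22),g1=(135,209,22),g2=(200,242,20),potk=(167,151,12),poty=(127,158,12),glue=(106,189,16),red=(356,152,10),can=(400,167,20),mug=(414,212,25),knife=(240,232,25)).items():
    Q=P[v-r:v+r,u-r:u+r].reshape(-1,3); Q=Q[~np.isnan(Q[:,0])]
    h=Q[Q[:,2]>(0.005 if n=="knife" else 0.012)]
    t=h[h[:,2]>np.percentile(h[:,2],98)-.004]
    print(n,len(h),"all",rect(h),"top",rect(t),"zmax",np.round(np.percentile(h[:,2],[50,98]),4))
print("table z",np.nanmedian(P[260:280,100:200,2]))
# former: deck points / platen
for v in range(120,215,4): print(v,np.round(P[v,[200,214,218,226,240,256,272,286,295,303]]*1000).astype(int)[:,2], np.round(P[v,256]*1000))
for v in (170,190): print([tuple(np.round(P[v,u]*1000).astype(int)) for u in range(206,310,3)])
# yellow outline
hsv=cv2.cvtColor(im,cv2.COLOR_BGR2HSV)
m=(hsv[...,0]>18)&(hsv[...,0]<35)&(hsv[...,1]>60); m[:145]=0;m[198:]=0;m[:,:214]=0;m[:,300:]=0
Y=P[m]; print(len(Y),np.nanmin(Y,0),np.nanmax(Y,0))
cv2.imwrite("pics/crop.png",cv2.resize(im[85:260,150:390],None,fx=3.3,fy=3.3,interpolation=cv2.INTER_CUBIC))
E
python3 m.py
```

```text
cab 362 all (array([556.7, 306.2]), array([81.1, 50. ]), 27.3) top (array([561.1, 308.3]), array([42.8, 43.7]), 26.8) zmax [0.0322 0.0418]
hatch 388 all (array([ 472.4, -349.4]), array([50.6, 80.9]), 78.8) top (array([ 471.4, -347.4]), array([38.2, 50.1]), 80.7) zmax [0.031  0.0411]
g1 412 all (array([483.5, 433.8]), array([145.8,  56.8]), 38.6) top (array([464.7, 418.6]), array([45.1, 43.8]), 34.4) zmax [0.0303 0.0417]
g2 386 all (array([359.9, 197.7]), array([50.2, 79.6]), 32.0) top (array([357.9, 200.4]), array([42.9, 47.2]), 32.6) zmax [0.0323 0.0414]
potk 122 all (array([657.2, 316.8]), array([34.6, 33.7]), 7.2) top (array([655.6, 318.5]), array([27.1, 29.4]), 1.5) zmax [0.0493 0.0555]
poty 125 all (array([630.1, 452.6]), array([34. , 34.6]), 65.7) top (array([631.1, 453.5]), array([32.7, 26.8]), 80.3) zmax [0.0491 0.0558]
glue 224 all (array([521.9, 504.1]), array([39.9, 41.5]), 15.1) top (array([521.7, 504.7]), array([7.8, 6.8]), 87.6) zmax [0.0769 0.1145]
red 125 all (array([ 676. , -311.5]), array([34.7, 34.2]), 87.7) top (array([ 674.8, -309.5]), array([30., 31.]), 46.1) zm
[... 4567 characters left out ...]
 np.int64(97)), (np.int64(525), np.int64(-30), np.int64(101)), (np.int64(524), np.int64(-39), np.int64(106)), (np.int64(525), np.int64(-48), np.int64(99)), (np.int64(525), np.int64(-58), np.int64(102)), (np.int64(525), np.int64(-67), np.int64(103)), (np.int64(524), np.int64(-76), np.int64(108)), (np.int64(525), np.int64(-85), np.int64(104)), (np.int64(526), np.int64(-95), np.int64(102)), (np.int64(527), np.int64(-105), np.int64(97)), (np.int64(543), np.int64(-124), np.int64(-1)), (np.int64(543), np.int64(-135), np.int64(-5)), (np.int64(543), np.int64(-144), np.int64(2)), (np.int64(543), np.int64(-154), np.int64(2))]
440 [ 0.50041933 -0.10892369  0.06110034] [0.64540668 0.14860072 0.30673167]
```

View pics/crop.png

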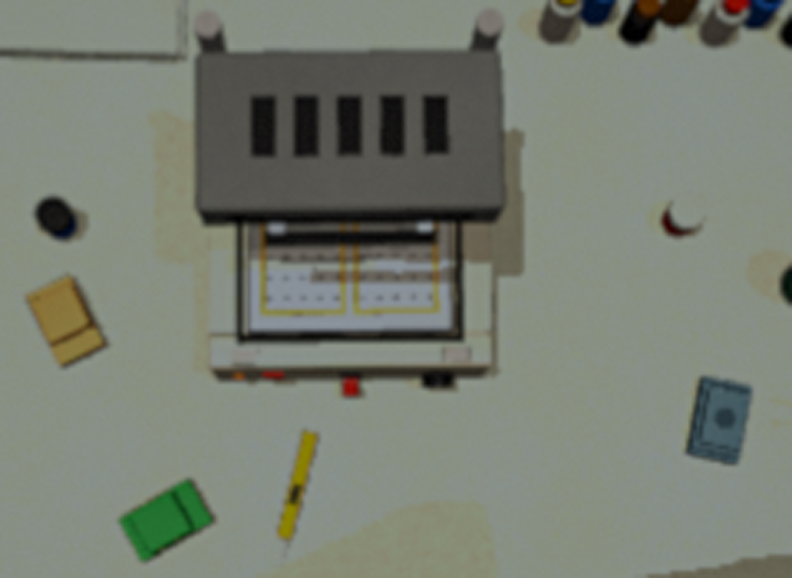

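The crop confirms it: cab at lower left, pointing about 27°, and hatch at right, about −11°. The platen's bays are half hidden by the hood, and there is a thin handle on the hood front. Next I'll fit the former pose from the hood and deck, and check the brushes and the wrist camera mount.

```bash
cat > m2.py <<'E'
from m import rect
from h import *
d=np.load("top.npz"); im,P=d["im"],d["P"]
reg=P[90:200,205:312].reshape(-1,3)
h=reg[(reg[:,2]>306)] if 0 else reg[reg[:,2]>.306]; print("hood",len(h),rect(h))
dk=reg[(reg[:,2]>.085)&(reg[:,2]<.115)&(reg[:,0]<.57)]; print("deck",rect(dk))
# per-row side edges and front edge of the deck
L=[];Rr=[];F=[]
ok=lambda p:(p[2]>.085)&(p[2]<.118)
for v in range(160,196):
    us=[u for u in range(205,312) if ok(P[v,u])]; L.append(P[v,us[0]]);Rr.append(P[v,us[-1]])
for u in range(220,296):
    vs=[v for v in range(160,205) if ok(P[v,u])]; F.append(P[vs[-1],u])
for n,E,a,b in(("L",L,0,1),("R",Rr,0,1),("F",F,1,0)):
    E=np.array(E); k=np.polyfit(E[:,a]-(.56 if a==0 else .02),E[:,b],1); print(n,k)
hsv=cv2.cvtColor(im,cv2.COLOR_BGR2HSV)
m=(hsv[...,0]>18)&(hsv[...,0]<33)&(hsv[...,1]>110); m[:150]=0;m[186:]=0;m[:,:222]=0;m[:,294:]=0
Y=P[m];Y=Y[(Y[:,2]>.09)&(Y[:,2]<.12)]; print(len(Y)); 
front=Y[Y[:,0]<np.nanmin(Y[:,0])+.012]; print("front outl",front.mean(0),np.polyfit(front[:,1],front[:,0],1),front[:,1].min(),front[:,1].max())
b=np.histogram(Y[Y[:,0]>.55][:,1],bins=np.arange(-.09,.13,.004)); print([(round(float(e),3),int(c)) for c,e in zip(*b) if c])
M=P[185:240,395:455].reshape(-1,3); 
for lo,hi in((.07,.1),(.1,.14),(.14,.18),(.18,.25)):
    q=M[(M[:,2]>lo)&(M[:,2]<hi)]; print(lo,len(q),np.round(q.min(0),3),np.round(q.max(0),3),np.round(q.mean(0),3))
print(np.round(cams.camera("wrist")["hand_eye"],3))
E
sed -i 's/^for n,(u/if __name__=="__main__":\n  pass\nfor n,(u/' m.py; python3 m2.py | tail -32 | cut -c1-700 | grep -v "^\[(np\|^1[0-9][0-9] \|^2[0-9][0-9] "
```

```text
440 [ 0.50041933 -0.10892369  0.06110034] [0.64540668 0.14860072 0.30673167]
hood 4727 (array([665.2,  25.9]), array([170. , 249.8]), 1.5)
deck (array([537.1,  20.6]), array([ 68.4, 270.2]), 1.2)
L [0.03664894 0.15572548]
R [ 0.02682022 -0.11098124]
F [-0.03058227  0.5053006 ]
115
front outl [0.55741069 0.05731465 0.10603555] [-0.02607183  0.55890498] -0.05984160885565891 0.10558988238391895
[(-0.062, 11), (-0.058, 7), (-0.006, 1), (-0.002, 1), (0.002, 1), (0.014, 11), (0.018, 16), (0.026, 8), (0.03, 14), (0.046, 1), (0.054, 1), (0.058, 1), (0.062, 1), (0.066, 1), (0.07, 1), (0.074, 2), (0.078, 1), (0.082, 1), (0.086, 2), (0.09, 1), (0.094, 1), (0.098, 1), (0.102, 13), (0.106, 17)]
0.07 380 [ 0.434 -0.528  0.07 ] [ 0.503 -0.454  0.098] [ 0.468 -0.485  0.09 ]
0.1 49 [ 0.448 -0.519  0.1  ] [ 0.49  -0.474  0.14 ] [ 0.468 -0.497  0.12 ]
0.14 57 [ 0.439 -0.528  0.14 ] [ 0.5   -0.466  0.179] [ 0.469 -0.497  0.161]
0.18 81 [ 0.429 -0.538  0.18 ] [ 0.506 -0.456  0.228] [ 0.465 -0.488  0.204]
[[-0.001 -0.956 -0.294  0.082]
 [ 1.    -0.001  0.     0.001]
 [-0.    -0.294  0.956 -0.149]
 [ 0.     0.     0.     1.   ]]
```

```bash
python3 -c "
from rig import robot
print([(a,getattr(robot,a)) for a in dir(robot) if a[0]!='_'])"
```

```text
[('Unreachable', <class 'rig.Unreachable'>), ('finger_overhang', 0.014)]
```

Call:
send_rows --moves '[1,0,2,1,0,0,0.12,1,0,4,2,0,0,0.24,1,1,7,3,0,0,0.36,1,3,10,4,0,0,0.48,1,6,13,4,0,0,0.6]' --grip_force 20

```text
time: 0.57
position: [0.254, -0.4641, 0.278]
tool_rot: [0.896, 0.444, -0.001, 0.001]
ft_force: [1.4, -0.5, 0.4]
grip_width: 0.087
grip_force: 0.0
```

Call:
send_rows --moves '[1,2,2,0,0,0,0.12,1,5,4,0,0,0,0.24,1,8,6,0,0,0,0.36,1,11,8,0,0,0,0.48,1,14,10,0,0,0,0.6]'

```text
time: 0.98
position: [0.3958, -0.3629, 0.2765]
tool_rot: [0.724, 0.69, 0.0, -0.0]
ft_force: [0.9, -0.7, -1.2]
grip_width: 0.0871
grip_force: 0.0
```

Call:
send_rows --moves '[1,1,0,0,0,0,0.12,1,2,0,0,0,0,0.24,1,3,1,0,0,0,0.36,1,4,1,0,0,0,0.48,1,5,1,0,0,0,0.6]'

```text
time: 1.4
position: [0.4452, -0.3533, 0.2762]
tool_rot: [0.487, 0.873, 0.0, -0.001]
ft_force: [0.3, -0.2, -0.6]
grip_width: 0.0873
grip_force: 0.0
```

Call:
send_rows --moves '[1,0,0,0,0,0,0.12,1,0,0,0,0,0,0.24,1,0,0,0,0,0,0.36,1,0,0,0,0,0,0.48,1,0,0,0,0,0,0.6]'

```text
time: 1.82
position: [0.4446, -0.3539, 0.2762]
tool_rot: [0.207, 0.978, 0.0, -0.0]
ft_force: [-1.1, -0.5, 0.0]
grip_width: 0.0872
grip_force: 0.0
```

```bash
cat > st.py <<'E'
from h import *
o=monitor.get_obs(); r=R.from_quat(o["tool_rot"])
print({k:np.round(o[k],3).tolist() for k in("time","q","position","grip_width","grip_force","ft_force")}); m=r.as_matrix(); print("x",m[:,0].round(3),"z",m[:,2].round(3),"yaw",np.degrees(np.arctan2(m[1,0],m[0,0])).round(1))
open("log.txt","a").write(repr([np.array(o["q"]).tolist(),np.array(o["position"]).tolist(),np.array(o["tool_rot"]).tolist()])+"\n")
E
python3 st.py
```

```text
{'time': 1.817, 'q': [-0.869, 0.407, 1.53, 0.0, 1.206, -2.022], 'position': [0.445, -0.354, 0.276], 'grip_width': 0.087, 'grip_force': 0.0, 'ft_force': [-1.076, -0.469, 0.011]}
x [-0.914  0.406  0.001] z [-0.001  0.001 -1.   ] yaw 156.1
```

Call:
send_rows --moves '[1,0,0,0,0,0,0.11,1,0,0,0,0,0,0.22,1,0,0,0,0,0,0.22]'

```text
time: 2.07
position: [0.4446, -0.354, 0.2762]
tool_rot: [0.101, 0.995, 0.0, -0.0]
ft_force: [-0.4, 0.3, 0.7]
grip_width: 0.087
grip_force: 0.0
```

```bash
python3 st.py; cat > w.py <<'E'
from h import *
import sys
x0,y0,rad,zlo,ztop=map(float,sys.argv[1:6])
im,P,o=grab("wrist")
if len(sys.argv)>6: cv2.imwrite(sys.argv[6],im)
m=(np.hypot(P[...,0]-x0,P[...,1]-y0)<rad)&(P[...,2]>zlo)
Q=P[m]; print(len(Q),"zpct",np.nanpercentile(Q[:,2],[2,50,98]).round(4))
def rect(q):
    c,s,a=cv2.minAreaRect((q[:,:2]*1000).astype(np.float32)); return np.round(c,1),np.round(s,1),round(a,1)
print("all",rect(Q)); print("top",rect(Q[Q[:,2]>ztop]))
b=P[(np.hypot(P[...,0]-x0,P[...,1]-y0)<.12)&(P[...,2]<.006)]; print("table",np.nanmedian(b[:,2]) if len(b) else None)
E
python3 w.py .472 -.349 .06 .01 .029 pics/w1.png
```

```text
{'time': 2.067, 'q': [-0.869, 0.407, 1.53, -0.0, 1.206, -2.238], 'position': [0.445, -0.354, 0.276], 'grip_width': 0.087, 'grip_force': 0.0, 'ft_force': [-0.445, 0.289, 0.667]}
x [-0.98   0.201  0.001] z [-0.001  0.001 -1.   ] yaw 168.4
27348 zpct [0.0234 0.369  0.3837]
all (array([ 462.3, -342.5]), array([106.1, 100.8]), 20.0)
top (array([ 453.5, -343.9]), array([92.9, 91.6]), 31.1)
table 0.0005083594705190542
```

Call:
send_rows --moves '[1,0,0,0,-0.02,-0.1,0,1,0,0,0,-0.04,-0.2,0,1,0,0,0,-0.06,-0.3,0,1,0,0,0,-0.06,-0.3,0]'

```text
time: 2.45
position: [0.4416, -0.3517, 0.275]
tool_rot: [0.103, 0.983, -0.012, 0.151]
ft_force: [-1.0, 0.9, -0.7]
grip_width: 0.0868
grip_force: 0.0
```

```bash
python3 st.py
```

```text
{'time': 2.45, 'q': [-0.985, 0.312, 1.734, 0.277, 0.9, -2.498], 'position': [0.442, -0.352, 0.275], 'grip_width': 0.087, 'grip_force': 0.0, 'ft_force': [-0.993, 0.925, -0.725]}
x [-0.933  0.199 -0.299] z [ 0.293 -0.055 -0.954] yaw 167.9
```

View pics/w1.png

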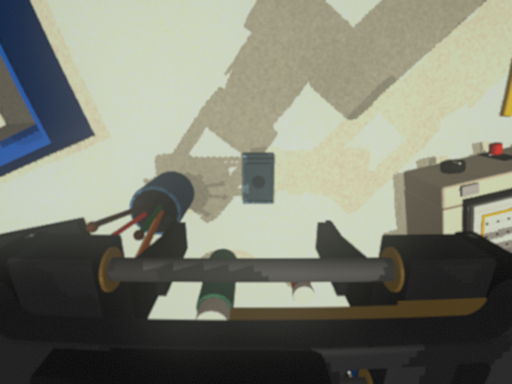

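The wrist view shows the hatch at (258,177), aligned with the fingers, with the mug and brushes at its left. I'll fit a rough kinematic model to find a lean that is reachable.

```bash
cat > kin.py <<'E'
from h import R,np
from scipy.optimize import least_squares
D=[eval(l) for l in open("log.txt")]+[[[-1.431,.527,1.433,0,1.181,-.178],[.195,-.594,.237],[.987,.158,0,0]]]
def fk(q,p,s=(1,1,1)):
    h,L2,L3,d,T,a=p
    z=lambda t:R.from_euler('z',t); y=lambda t:R.from_euler('y',t)
    r1=z(q[0]); r2=r1*y(q[1]); r3=r2*y(q[2]); r4=r3*z(s[0]*q[3]); r5=r4*y(q[4]); r6=r5*z(s[2]*q[5])
    pos=np.array([0,0,h])+r1.apply([0,d,0])+r2.apply([0,0,L2])+r3.apply([a,0,L3])+r6.apply([0,0,T])
    return pos,r6
def fit():
    f=lambda p:np.ravel([fk(q,p)[0]-x for q,x,_ in D]); return least_squares(f,[.33,.43,.43,.1,.3,0])
S=fit()
r0=[(fk(q,S.x)[1].inv()*R.from_quat(t)).as_rotvec() for q,_,t in D]
off=R.from_rotvec(r0[0])
def ik(pos,rot,q0):
    lo=np.array([-3.08,-.75,.22,-1.43,0,-2.85]);hi=np.array([3.08,2.2,2.44,4.57,2.65,2.85])
    def e(q):
        x,r=fk(q,S.x); return np.r_[(x-pos)*5,((r*off).inv()*rot).as_rotvec()]
    s=least_squares(e,np.clip(q0,lo+.01,hi-.01),bounds=(lo,hi)); return s.x,np.linalg.norm(s.fun)
def tool(psi,th): # flipped: camera towards the robot
    return R.from_euler('z',psi)*R.from_euler('y',-th)*R.from_matrix(np.diag([-1.,1,-1]))
if __name__=="__main__":
    print(S.x.round(4),S.cost,np.round(r0,3))
    for th in (15,20,25,30,35,40,45,50):
        for n,p,psi in(("hatch",[.47,-.349,.02],-.195),("cab",[.555,.305,.02],.476),("bL",[.605,.068,.125],.028),("bR",[.606,-.02,.125],.028)):
            for q0 in ([-.2,.4,1.9,0,.4,-1.8],[-.2,.4,1.9,3.1,.4,1.4]):
                q,e=ik(np.array(p),tool(psi,np.radians(th)),q0); print(th,n,q.round(2),round(e,3))
E
python3 kin.py
```

```text
[0.2741 0.5892 0.3915 0.1108 0.292  0.1146] 2.2054833784699028e-07 [[-0.000e+00 -0.000e+00  1.571e+00]
 [ 0.000e+00 -0.000e+00  1.571e+00]
 [ 0.000e+00 -0.000e+00  1.571e+00]
 [ 0.000e+00  1.000e-03  1.571e+00]]
15 hatch [-0.92  0.77  1.85  0.5   0.37 -2.74] 0.0
15 hatch [-0.95  0.79  1.95  1.14  0.25  2.85] 0.126
15 cab [ 0.31  0.79  1.75  0.13  0.35 -1.86] 0.0
15 cab [0.33 0.81 1.89 2.47 0.   2.1 ] 0.194
15 bL [-0.09  0.59  1.77  0.06  0.53 -1.73] 0.0
15 bL [-0.07  0.61  2.    2.64  0.    1.98] 0.29
15 bR [-0.25  0.58  1.78  0.14  0.53 -1.96] 0.0
15 bR [-0.27  0.61  2.01  1.58  0.1   2.85] 0.29
20 hatch [-0.92  0.77  1.87  0.61  0.33 -2.85] 0.056
20 hatch [-0.96  0.78  1.94  1.14  0.29  2.85] 0.048
20 cab [ 0.3   0.79  1.81  0.3   0.21 -2.03] 0.0
20 cab [0.3  0.81 1.89 1.7  0.06 2.85] 0.109
20 bL [-0.09  0.58  1.83  0.11  0.38 -1.78] 0.0
20 bL [-0.07  0.61  1.99  2.53  0.    2.09] 0.21
20 bR [-0.27  0.58  1.84  0.26  0.4  -2.08] 0.0
20 bR [-0.28  0.6   2.01  1.58  0.12  2.85] 0.209
25 hatch [-0.92  0.76  1.87  0.64  0.31 -2.85] 0.137
25 hatch [-0.98  0.79  1.96  1.32  0.32  2.67] 0
[... 1562 characters left out ...]
 0.73  1.68] 0.0
45 cab [ 0.34  0.79  1.86  1.16  0.   -2.85] 0.322
45 cab [0.25 0.92 2.08 2.88 0.64 1.62] 0.0
45 bL [-0.06  0.58  1.97  0.56  0.   -2.2 ] 0.215
45 bL [-0.12  0.66  2.13  2.89  0.44  1.69] 0.0
45 bR [-0.25  0.57  1.97  1.06  0.11 -2.85] 0.245
45 bR [-0.34  0.66  2.14  2.55  0.48  1.84] 0.0
50 hatch [-0.89  0.74  1.88  0.74  0.25 -2.85] 0.543
50 hatch [-1.17  0.98  2.15  2.16  0.87  1.58] 0.0
50 cab [ 0.34  0.78  1.86  1.17  0.   -2.85] 0.403
50 cab [0.24 0.97 2.11 2.9  0.82 1.59] 0.0
50 bL [-0.06  0.57  1.97  0.6   0.   -2.24] 0.296
50 bL [-0.13  0.71  2.18  2.93  0.63  1.64] 0.0
50 bR [-0.24  0.56  1.97  1.08  0.08 -2.85] 0.325
50 bR [-0.36  0.71  2.19  2.64  0.65  1.72] 0.0
```

```bash
cat > plan.py <<'E'
from kin import *
from rig import monitor
def rows(poses,op=1):
    """poses: list of (pos,R); print relative calls of 5"""
    P0=None
    for i in range(0,len(poses)-1,5):
        p0,r0=poses[i]; out=[]
        for p,r in poses[i+1:i+6]:
            out+=[op]+np.round((p-p0)*100,1).tolist()+np.round((r*r0.inv()).as_rotvec(),2).tolist()
        print([float(f"{x:g}") for x in out])
if __name__=="__main__":
    q0=np.array(monitor.get_obs()["q"])
    psi=-.195; Rt=tool(psi,np.radians(40)); a=Rt.as_matrix()[:,2]
    qt,e=ik(np.array([.47,-.349,.02])-.2*a,Rt,[-1,.8,2.,2.,.6,1.8]); print(qt.round(3),e)
    n=35; Q=[]
    for t in np.linspace(0,1,n+1):
        q=q0+(qt-q0)*t; q[1]-=.25*np.sin(np.pi*t); Q.append(q)
    ps=[(fk(q,S.x)[0],fk(q,S.x)[1]*off) for q in Q]
    cam=[p+r.apply([.082,0,-.149]) for p,r in ps]
    print("minz",min(p[2] for p,_ in ps),min(c[2] for c in cam)); 
    print("step",max(np.degrees((ps[i+1][1]*ps[i][1].inv()).magnitude()) for i in range(n)),max(np.linalg.norm(ps[i+1][0]-ps[i][0]) for i in range(n)))
    print([ (p.round(2).tolist(), q[3:].round(1).tolist()) for (p,r),q in zip(ps[::5],Q[::5])])
    rows(ps)
E
python3 plan.py
```

```text
[-1.407  0.46   2.278  1.417  0.655  2.218] 2.3988237901700286e-13
minz 0.17320888862380207 0.23464092665426228
step 11.19332763887891 0.012214712063163225
[([0.44, -0.35, 0.28], [0.3, 0.9, -2.5]), ([0.43, -0.34, 0.31], [0.4, 0.9, -1.8]), ([0.42, -0.33, 0.33], [0.6, 0.8, -1.2]), ([0.42, -0.32, 0.33], [0.8, 0.8, -0.5]), ([0.4, -0.32, 0.31], [0.9, 0.8, 0.2]), ([0.39, -0.33, 0.28], [1.1, 0.7, 0.9]), ([0.37, -0.33, 0.23], [1.3, 0.7, 1.5]), ([0.34, -0.32, 0.17], [1.4, 0.7, 2.2])]
[1.0, -0.2, 0.3, 0.6, 0.05, -0.04, -0.16, 1.0, -0.4, 0.6, 1.3, 0.1, -0.07, -0.31, 1.0, -0.5, 0.9, 1.9, 0.16, -0.11, -0.47, 1.0, -0.7, 1.2, 2.5, 0.22, -0.14, -0.62, 1.0, -0.9, 1.5, 3.0, 0.28, -0.18, -0.77]
[1.0, -0.2, 0.3, 0.5, 0.07, -0.04, -0.15, 1.0, -0.3, 0.5, 1.0, 0.14, -0.07, -0.3, 1.0, -0.5, 0.7, 1.4, 0.21, -0.11, -0.45, 1.0, -0.7, 0.9, 1.7, 0.29, -0.15, -0.6, 1.0, -0.9, 1.1, 2.0, 0.37, -0.18, -0.74]
[1.0, -0.2, 0.2, 0.2, 0.08, -0.04, -0.14, 1.0, -0.4, 0.3, 0.4, 0.17, -0.07, -0.29, 1.0, -0.5, 0.4, 0.4, 0.26, -0.11, -0.43, 1.0, -0.7, 0.4, 0.4, 0.36, -0.15, -0.57, 1.0, -0.9, 0.5, 0.3, 0.45, -0.18, -0.71]
[1.0, -0.2, 0.0, -0.2, 0.1, -0.04, -0.14, 1.0, -0.4, 0.0, -0.4, 0.2, -0.07, -0.28, 1.0, -0.6, -0.0, -0.8, 0.31, -0.11, -0.42, 1.0, -0.8, -0.1, -1.2, 0.42, -0.14, -0.56, 1.0, -1.1, -0.1, -1.7, 0.53, -0.17, -0.7]
[1.0, -0.3, -0.1, -0.6, 0.11, -0.03, -0.14, 1.0, -0.5, -0.2, -1.2, 0.23, -0.07, -0.28, 1.0, -0.8, -0.3, -1.9, 0.35, -0.1, -0.41, 1.0, -1.1, -0.4, -2.7, 0.47, -0.13, -0.55, 1.0, -1.5, -0.5, -3.6, 0.59, -0.15, -0.69]
[1.0, -0.4, -0.1, -0.9, 0.12, -0.03, -0.14, 1.0, -0.7, -0.2, -1.8, 0.25, -0.06, -0.28, 1.0, -1.1, -0.2, -2.8, 0.37, -0.08, -0.42, 1.0, -1.6, -0.2, -3.9, 0.5, -0.11, -0.56, 1.0, -2.0, -0.2, -4.9, 0.63, -0.13, -0.71]
[1.0, -0.5, 0.0, -1.1, 0.13, -0.02, -0.14, 1.0, -1.0, 0.1, -2.2, 0.26, -0.04, -0.29, 1.0, -1.5, 0.2, -3.2, 0.38, -0.06, -0.43, 1.0, -2.0, 0.4, -4.3, 0.51, -0.08, -0.58, 1.0, -2.6, 0.6, -5.4, 0.64, -0.1, -0.73]
```

```bash
sed -i 's/n=35/n=60/' plan.py; python3 plan.py | tail -12
```

```text
[1.0, -0.1, 0.2, 0.4, 0.03, -0.02, -0.09, 1.0, -0.2, 0.4, 0.7, 0.06, -0.04, -0.18, 1.0, -0.3, 0.6, 1.1, 0.09, -0.06, -0.27, 1.0, -0.4, 0.7, 1.5, 0.12, -0.08, -0.36, 1.0, -0.5, 0.9, 1.8, 0.15, -0.1, -0.45]
[1.0, -0.1, 0.2, 0.4, 0.03, -0.02, -0.09, 1.0, -0.2, 0.3, 0.7, 0.07, -0.04, -0.18, 1.0, -0.3, 0.5, 1.0, 0.1, -0.06, -0.27, 1.0, -0.4, 0.6, 1.3, 0.14, -0.09, -0.36, 1.0, -0.5, 0.8, 1.6, 0.18, -0.11, -0.44]
[1.0, -0.1, 0.1, 0.3, 0.04, -0.02, -0.09, 1.0, -0.2, 0.3, 0.6, 0.08, -0.04, -0.17, 1.0, -0.3, 0.4, 0.8, 0.12, -0.07, -0.26, 1.0, -0.4, 0.5, 1.0, 0.17, -0.09, -0.35, 1.0, -0.5, 0.7, 1.2, 0.21, -0.11, -0.43]
[1.0, -0.1, 0.1, 0.2, 0.05, -0.02, -0.09, 1.0, -0.2, 0.2, 0.3, 0.09, -0.04, -0.17, 1.0, -0.3, 0.3, 0.5, 0.14, -0.07, -0.25, 1.0, -0.4, 0.4, 0.6, 0.19, -0.09, -0.34, 1.0, -0.5, 0.5, 0.7, 0.24, -0.11, -0.42]
[1.0, -0.1, 0.1, 0.1, 0.05, -0.02, -0.08, 1.0, -0.2, 0.1, 0.1, 0.1, -0.04, -0.17, 1.0, -0.3, 0.2, 0.1, 0.16, -0.06, -0.25, 1.0, -0.4, 0.2, 0.1, 0.21, -0.09, -0.33, 1.0, -0.5, 0.2, 0.0, 0.27, -0.11, -0.41]
[1.0, -0.1, 0.0, -0.1, 0.06, -0.02, -0.08, 1.0, -0.2, 0.0, -0.2, 0.12, -0
[... 715 characters left out ...]
, 0.28, -0.07, -0.32, 1.0, -1.0, -0.3, -2.5, 0.36, -0.08, -0.41]
[1.0, -0.2, -0.0, -0.6, 0.07, -0.02, -0.08, 1.0, -0.5, -0.1, -1.1, 0.15, -0.03, -0.16, 1.0, -0.7, -0.1, -1.7, 0.22, -0.05, -0.25, 1.0, -0.9, -0.1, -2.3, 0.29, -0.06, -0.33, 1.0, -1.2, -0.1, -2.9, 0.37, -0.08, -0.41]
[1.0, -0.3, 0.0, -0.6, 0.07, -0.01, -0.08, 1.0, -0.5, 0.0, -1.2, 0.15, -0.03, -0.17, 1.0, -0.8, 0.0, -1.9, 0.22, -0.04, -0.25, 1.0, -1.1, 0.1, -2.5, 0.3, -0.05, -0.33, 1.0, -1.4, 0.1, -3.1, 0.37, -0.07, -0.42]
[1.0, -0.3, 0.1, -0.6, 0.07, -0.01, -0.08, 1.0, -0.6, 0.1, -1.3, 0.15, -0.02, -0.17, 1.0, -0.9, 0.2, -1.9, 0.22, -0.03, -0.26, 1.0, -1.2, 0.3, -2.5, 0.3, -0.04, -0.34, 1.0, -1.6, 0.4, -3.1, 0.37, -0.05, -0.43]
```

Call:
send_rows --moves '[1,-0.1,0.2,0.4,0.03,-0.02,-0.09,1,-0.2,0.4,0.7,0.06,-0.04,-0.18,1,-0.3,0.6,1.1,0.09,-0.06,-0.27,1,-0.4,0.7,1.5,0.12,-0.08,-0.36,1,-0.5,0.9,1.8,0.15,-0.1,-0.45]'

```text
time: 2.87
position: [0.4403, -0.3458, 0.2952]
tool_rot: [0.332, 0.925, 0.03, 0.185]
ft_force: [0.1, -0.5, 0.3]
grip_width: 0.0871
grip_force: 0.0
```

Call:
send_rows --moves '[1,-0.1,0.2,0.4,0.03,-0.02,-0.09,1,-0.2,0.3,0.7,0.07,-0.04,-0.18,1,-0.3,0.5,1,0.1,-0.06,-0.27,1,-0.4,0.6,1.3,0.14,-0.09,-0.36,1,-0.5,0.8,1.6,0.18,-0.11,-0.44]'

```text
time: 3.28
position: [0.4352, -0.3373, 0.3109]
tool_rot: [0.538, 0.812, 0.09, 0.207]
ft_force: [-0.7, -0.4, 0.1]
grip_width: 0.087
grip_force: 0.0
```

Call:
send_rows --moves '[1,-0.1,0.1,0.3,0.04,-0.02,-0.09,1,-0.2,0.3,0.6,0.08,-0.04,-0.17,1,-0.3,0.4,0.8,0.12,-0.07,-0.26,1,-0.4,0.5,1,0.17,-0.09,-0.35,1,-0.5,0.7,1.2,0.21,-0.11,-0.43]'

```text
time: 3.7
position: [0.4303, -0.3307, 0.323]
tool_rot: [0.711, 0.653, 0.157, 0.208]
ft_force: [-0.4, -0.1, -0.1]
grip_width: 0.0867
grip_force: 0.0
```

```bash
python3 st.py
```

```text
{'time': 3.7, 'q': [-1.085, 0.178, 1.859, 0.558, 0.841, -1.322], 'position': [0.43, -0.331, 0.323], 'grip_width': 0.087, 'grip_force': 0.0, 'ft_force': [-0.438, -0.061, -0.14]}
x [ 0.099  0.994 -0.048] z [ 0.494 -0.091 -0.864] yaw 84.3
```

Tracking matches the plan, so I'll continue.

Call:
send_rows --moves '[1,-0.1,0.1,0.2,0.05,-0.02,-0.09,1,-0.2,0.2,0.3,0.09,-0.04,-0.17,1,-0.3,0.3,0.5,0.14,-0.07,-0.25,1,-0.4,0.4,0.6,0.19,-0.09,-0.34,1,-0.5,0.5,0.7,0.24,-0.11,-0.42]'

```text
time: 4.12
position: [0.4253, -0.3253, 0.3299]
tool_rot: [0.841, 0.455, 0.225, 0.185]
ft_force: [0.0, 0.6, -0.5]
grip_width: 0.0868
grip_force: 0.0
```

Call:
send_rows --moves '[1,-0.1,0.1,0.1,0.05,-0.02,-0.08,1,-0.2,0.1,0.1,0.1,-0.04,-0.17,1,-0.3,0.2,0.1,0.16,-0.06,-0.25,1,-0.4,0.2,0.1,0.21,-0.09,-0.33,1,-0.5,0.2,0,0.27,-0.11,-0.41]'

```text
time: 4.53
position: [0.4203, -0.3231, 0.3299]
tool_rot: [0.92, 0.23, 0.287, 0.137]
ft_force: [0.7, 0.4, -0.5]
grip_width: 0.0867
grip_force: 0.0
```

Call:
send_rows --moves '[1,-0.1,0,-0.1,0.06,-0.02,-0.08,1,-0.2,0,-0.2,0.12,-0.04,-0.16,1,-0.3,0,-0.3,0.18,-0.06,-0.24,1,-0.5,0,-0.5,0.24,-0.08,-0.33,1,-0.6,0,-0.6,0.3,-0.1,-0.41]'

```text
time: 4.95
position: [0.4143, -0.3233, 0.3237]
tool_rot: [0.942, -0.013, 0.329, 0.065]
ft_force: [-0.7, -0.4, 0.1]
grip_width: 0.087
grip_force: 0.0
```

Call:
send_rows --moves '[1,-0.1,0,-0.2,0.06,-0.02,-0.08,1,-0.3,-0.1,-0.5,0.13,-0.04,-0.16,1,-0.4,-0.1,-0.7,0.19,-0.06,-0.24,1,-0.5,-0.1,-1,0.26,-0.08,-0.32,1,-0.7,-0.2,-1.3,0.32,-0.1,-0.4]'

```text
time: 5.37
position: [0.4076, -0.3256, 0.3109]
tool_rot: [0.902, -0.254, 0.349, -0.021]
ft_force: [0.4, -0.7, 0.2]
grip_width: 0.087
grip_force: 0.0
```

Call:
send_rows --moves '[1,-0.1,-0.1,-0.3,0.07,-0.02,-0.08,1,-0.3,-0.1,-0.7,0.13,-0.04,-0.16,1,-0.5,-0.2,-1.1,0.2,-0.06,-0.24,1,-0.6,-0.2,-1.5,0.27,-0.07,-0.32,1,-0.8,-0.3,-2,0.34,-0.09,-0.4]'

```text
time: 5.78
position: [0.3998, -0.3287, 0.2911]
tool_rot: [0.801, -0.481, 0.338, -0.114]
ft_force: [-1.0, -0.6, 0.7]
grip_width: 0.0866
grip_force: 0.0
```

Call:
send_rows --moves '[1,-0.2,-0.1,-0.5,0.07,-0.02,-0.08,1,-0.4,-0.1,-0.9,0.14,-0.04,-0.16,1,-0.6,-0.2,-1.4,0.21,-0.05,-0.24,1,-0.8,-0.2,-2,0.28,-0.07,-0.32,1,-1,-0.3,-2.5,0.36,-0.08,-0.41]'

```text
time: 6.2
position: [0.3894, -0.3313, 0.2653]
tool_rot: [-0.639, 0.681, -0.293, 0.203]
ft_force: [-0.3, -0.5, 0.4]
grip_width: 0.0871
grip_force: 0.0
```

Call:
send_rows --moves '[1,-0.2,0,-0.6,0.07,-0.02,-0.08,1,-0.5,-0.1,-1.1,0.15,-0.03,-0.16,1,-0.7,-0.1,-1.7,0.22,-0.05,-0.25,1,-0.9,-0.1,-2.3,0.29,-0.06,-0.33,1,-1.2,-0.1,-2.9,0.37,-0.08,-0.41]'

```text
time: 6.62
position: [0.3779, -0.3326, 0.2368]
tool_rot: [-0.429, 0.829, -0.224, 0.279]
ft_force: [0.1, 0.2, 0.7]
grip_width: 0.0868
grip_force: 0.0
```

Call:
send_rows --moves '[1,-0.3,0,-0.6,0.07,-0.01,-0.08,1,-0.5,0,-1.2,0.15,-0.03,-0.17,1,-0.8,0,-1.9,0.22,-0.04,-0.25,1,-1.1,0.1,-2.5,0.3,-0.05,-0.33,1,-1.4,0.1,-3.1,0.37,-0.07,-0.42]'

```text
time: 7.03
position: [0.3638, -0.3327, 0.2058]
tool_rot: [-0.181, 0.917, -0.137, 0.329]
ft_force: [0.0, 0.5, 1.0]
grip_width: 0.0871
grip_force: 0.0
```

Call:
send_rows --moves '[1,-0.3,0.1,-0.6,0.07,-0.01,-0.08,1,-0.6,0.1,-1.3,0.15,-0.02,-0.17,1,-0.9,0.2,-1.9,0.22,-0.03,-0.26,1,-1.2,0.3,-2.5,0.3,-0.04,-0.34,1,-1.6,0.4,-3.1,0.37,-0.05,-0.43]'

```text
time: 7.45
position: [0.3478, -0.3287, 0.1745]
tool_rot: [0.084, 0.935, -0.038, 0.342]
ft_force: [0.5, -1.2, 0.0]
grip_width: 0.087
grip_force: 0.0
```

```bash
python3 st.py
sed -i 's/&(P\[...,2\]>zlo)/\&(P[...,2]>zlo)\&(P[...,2]<ztop+.025)/' w.py; python3 w.py .472 -.349 .06 .01 .029 pics/w2.png
python3 -c "
from kin import *
from rig import monitor
o=monitor.get_obs(); g=tool(-.195,np.radians(40)); print((g*R.from_quat(o['tool_rot']).inv()).as_rotvec().round(3), (np.array([.472,-.349,.02])-o['position'])*100, g.as_matrix()[:,2])"
```

```text
{'time': 7.45, 'q': [-1.399, 0.459, 2.265, 1.413, 0.656, 2.22], 'position': [0.348, -0.329, 0.175], 'grip_width': 0.087, 'grip_force': 0.0, 'ft_force': [0.515, -1.214, 0.001]}
x [-0.752  0.131 -0.646] z [ 0.633 -0.128 -0.763] yaw 170.1
1766 zpct [0.0114 0.0287 0.0355]
all (array([ 470.2, -348.8]), array([49.9, 79.4]), 78.3)
top (array([ 470.8, -348.9]), array([39.9, 55.8]), 78.7)
table 0.0006386032890257631
[ 0.009  0.    -0.008] [ 12.48831286  -2.109971   -15.35648923] [ 0.63060529 -0.12455073 -0.76604444]
```

View pics/w2.png

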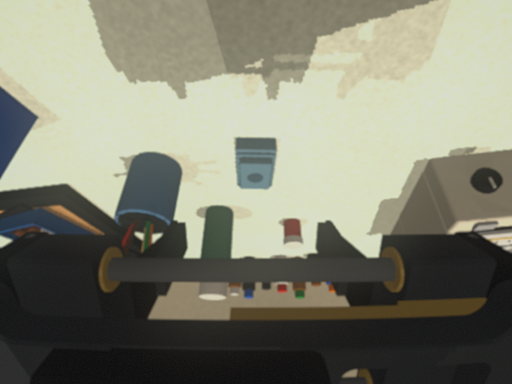

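The hatch sits centred between the fingers at pixel (255,163), with no obstacle in the way. I'll approach along the tool axis.

Call:
send_rows --moves '[1,2.2,-0.3,-2.8,0.01,0,-0.01,1,4.4,-0.7,-5.7,0.01,0,-0.01,1,6.6,-1,-8.6,0.01,0,-0.01,1,8.7,-1.4,-11.4,0.01,0,-0.01,1,10,-1.6,-13,0.01,0,-0.01]'

```text
time: 7.92
position: [0.4499, -0.3441, 0.042]
tool_rot: [0.087, 0.935, -0.035, 0.341]
ft_force: [0.1, -0.4, 1.3]
grip_width: 0.0873
grip_force: 0.0
```

Call:
send_rows --moves '[1,0.9,-0.1,-1.2,0,0,0,1,1.8,-0.3,-2.4,0,0,0,1,1.8,-0.3,-2.4,0,0,0]'

```text
time: 8.17
position: [0.4676, -0.3467, 0.0188]
tool_rot: [0.086, 0.935, -0.035, 0.342]
ft_force: [0.1, 0.4, 0.2]
grip_width: 0.0871
grip_force: 0.0
```

```bash
python3 st.py;  python3 w.py .4705 -.349 .06 .01 .029 pics/w3.png
```

```text
{'time': 8.167, 'q': [-1.098, 0.885, 2.096, 2.064, 0.613, 1.779], 'position': [0.468, -0.347, 0.019], 'grip_width': 0.087, 'grip_force': 0.0, 'ft_force': [0.068, 0.371, 0.212]}
x [-0.752  0.137 -0.645] z [ 0.633 -0.125 -0.764] yaw 169.7
7355 zpct [0.0108 0.0228 0.052 ]
all (array([ 460.2, -349.1]), array([108.2,  68.8]), 66.5)
top (array([ 447.7, -345.3]), array([94.3, 71.4]), 47.2)
table 0.0005877277797135157
```

Call:
send_rows --moves '[0.4,0,-0.1,0.1,0,0,0,0.4,0,-0.1,0.1,0,0,0,0.4,0,-0.1,0.1,0,0,0,0.4,0,-0.1,0.1,0,0,0,0.4,0,-0.1,0.1,0,0,0]' --grip_force 25

```text
time: 8.63
position: [0.4646, -0.3476, 0.0223]
tool_rot: [0.088, 0.935, -0.036, 0.341]
ft_force: [-0.8, 0.2, 0.9]
grip_width: 0.0615
grip_force: 0.0
```

```bash
python3 st.py
```

```text
{'time': 8.633, 'q': [-1.104, 0.877, 2.101, 2.058, 0.609, 1.785], 'position': [0.465, -0.348, 0.022], 'grip_width': 0.062, 'grip_force': 0.0, 'ft_force': [-0.842, 0.19, 0.91]}
x [-0.752  0.14  -0.644] z [ 0.631 -0.128 -0.765] yaw 169.5
```

Call:
send_rows --moves '[0.4,0,0,-0.2,0,0,0,0.4,0,0,-0.2,0,0,0,0.4,0,0,-0.2,0,0,0,0.4,0,0,-0.2,0,0,0,0.4,0,0,-0.2,0,0,0]'

```text
time: 9.05
position: [0.4646, -0.3474, 0.0196]
tool_rot: [0.088, 0.935, -0.036, 0.34]
ft_force: [-1.7, -0.7, 1.8]
grip_width: 0.0499
grip_force: 25.0
```

```bash
python3 st.py
```

```text
{'time': 9.05, 'q': [-1.103, 0.883, 2.1, 2.064, 0.611, 1.777], 'position': [0.465, -0.347, 0.02], 'grip_width': 0.05, 'grip_force': 24.96, 'ft_force': [-1.705, -0.69, 1.84]}
x [-0.753  0.14  -0.643] z [ 0.63  -0.128 -0.766] yaw 169.4
```

Call:
send_rows --moves '[0.4,-0.4,0.1,0.7,0,0,0,0.4,-2,0.4,2.5,0,0,0,0.4,-4,0.8,5,0,0,0,0.4,-6,1.2,8,0,0,0,0.4,-7.6,1.5,11,0,0,0]'

```text
time: 9.47
position: [0.387, -0.3304, 0.1295]
tool_rot: [0.088, 0.936, -0.034, 0.339]
ft_force: [-0.4, -0.4, -0.2]
grip_width: 0.0496
grip_force: 25.0
```

Call:
send_rows --moves '[0.4,-0.5,1,3,0,0,0,0.4,-0.5,3,6,0,0,0.04,0.4,0,6,8.5,0,0,0.08,0.4,1,9,10.5,0,0,0.12,0.4,2.5,12,11.5,0,0,0.15]'

```text
time: 9.88
position: [0.413, -0.2113, 0.2466]
tool_rot: [0.017, 0.939, -0.012, 0.342]
ft_force: [0.5, -0.4, -1.6]
grip_width: 0.0497
grip_force: 25.0
```

```bash
python3 st.py;  python3 w.py .4 -.2 .3 -1 9 pics/w4.png >/dev/null; cat > goto.py <<'E'
from kin import *
from rig import monitor
import sys
x,y,z,psi,th=map(float,sys.argv[1:6]); o=monitor.get_obs(); g=tool(psi,np.radians(th))
print("shift cm",((np.array([x,y,z])-o['position'])*100).round(2),"turn",(g*R.from_quat(o['tool_rot']).inv()).as_rotvec().round(3), "axis",g.as_matrix()[:,2].round(3),"q",ik(np.array([x,y,z]),g,o["q"])[0].round(2))
E
python3 goto.py .508 -.023 .24 .028 40
```

```text
{'time': 9.883, 'q': [-1.104, 0.221, 2.254, 1.192, 0.645, 2.658], 'position': [0.413, -0.211, 0.247], 'grip_width': 0.05, 'grip_force': 24.953, 'ft_force': [0.543, -0.379, -1.59]}
x [-0.765  0.024 -0.644] z [ 0.643 -0.034 -0.765] yaw 178.2
shift cm [ 9.34 18.06 -0.73] turn [0.004 0.004 0.058] axis [ 0.643  0.018 -0.766] q [-0.44  0.26  2.22  1.51  0.29  2.84]
```

View pics/w4.png

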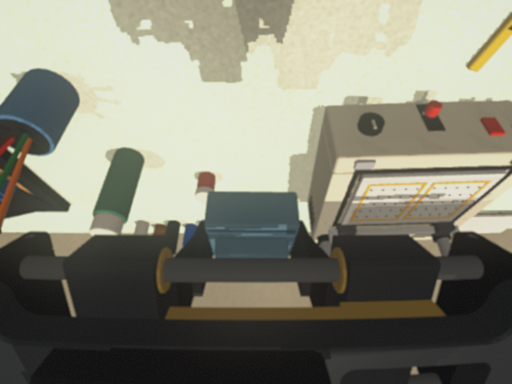

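The hatch is held squarely, at pixel (250,225). Joint 6 is near its limit high up, so I'll check a lower approach path.

```bash
for p in ".45 -.14 .2" ".5 -.06 .18" ".5 -.023 .18" ".545 -.022 .19" ".565 -.021 .17" ".604 -.0205 .125"; do python3 goto.py $p .028 40 | sed 's/axis.*q/q/'; done
```

```text
shift cm [ 3.54  6.36 -4.73] turn [0.004 0.004 0.058] q [-0.88  0.36  2.32  1.59  0.53  2.34]
shift cm [ 8.54 14.36 -6.73] turn [0.004 0.004 0.058] q [-0.56  0.43  2.3   2.04  0.41  2.16]
shift cm [ 8.54 18.06 -6.73] turn [0.004 0.004 0.058] q [-0.45  0.43  2.31  2.22  0.38  2.08]
shift cm [13.04 18.16 -5.73] turn [0.004 0.004 0.058] q [-0.39  0.43  2.19  2.02  0.29  2.35]
shift cm [15.04 18.26 -7.73] turn [0.004 0.004 0.058] q [-0.37  0.49  2.16  2.15  0.3   2.23]
shift cm [ 18.94  18.31 -12.23] turn [0.004 0.004 0.058] q [-0.33  0.62  2.09  2.36  0.33  2.04]
```

Call:
send_rows --moves '[0.4,1.8,3.2,-2.5,0,0,0.03,0.4,3.6,6.4,-5,0,0,0.05,0.4,5.2,9.5,-6,0,0,0.05,0.4,7,12.5,-6.7,0,0,0.05,0.4,8.5,15.5,-6.7,0,0,0.05]'

```text
time: 10.35
position: [0.494, -0.0654, 0.1764]
tool_rot: [-0.004, 0.94, -0.002, 0.34]
ft_force: [1.8, -1.0, -1.8]
grip_width: 0.0499
grip_force: 25.0
```

Call:
send_rows --moves '[0.4,1.5,1.5,0,0,0,0,0.4,3.5,2.7,0,0,0,0,0.4,5.5,2.8,-0.5,0,0,0,0.4,5.5,2.8,-0.5,0,0,0]'

```text
time: 10.68
position: [0.5528, -0.0362, 0.1738]
tool_rot: [-0.008, 0.939, -0.002, 0.344]
ft_force: [0.6, -0.0, -2.2]
grip_width: 0.0499
grip_force: 25.0
```

```bash
python3 st.py; python3 goto.py .604 -.0205 .140 .028 40
cat > bay.py <<'E'
from h import *
import sys
im,P,o=grab("wrist"); cv2.imwrite(sys.argv[1],im); np.savez("b",im=im,P=P)
hsv=cv2.cvtColor(im,cv2.COLOR_BGR2HSV)
m=(hsv[...,0]>15)&(hsv[...,0]<33)&(hsv[...,1]>90)&(P[...,2]>.085)&(P[...,2]<.12)&(P[...,0]>.54)&(P[...,0]<.69)&(abs(P[...,1]-.02)<.1)
Y=P[m]; c=np.array([.609,.0237]); r=np.array([[np.cos(.028),np.sin(.028)],[-np.sin(.028),np.cos(.028)]])
L=(Y[:,:2]-c)@r.T; print(len(Y),Y[:,2].mean().round(4))
for k,n in((0,"x"),(1,"y")):
    h,e=np.histogram(L[:,k],bins=np.arange(-.1,.1,.003)); print(n,[(round(float(b)*1000),int(a)) for a,b in zip(h,e) if a>15])
E
python3 bay.py pics/w5.png
```

```text
{'time': 10.683, 'q': [-0.409, 0.477, 2.185, 2.159, 0.317, 2.193], 'position': [0.553, -0.036, 0.174], 'grip_width': 0.05, 'grip_force': 24.956, 'ft_force': [0.568, -0.021, -2.199]}
x [-0.764 -0.016 -0.646] z [ 0.646  0.003 -0.764] yaw -178.8
shift cm [ 5.12  1.57 -3.38] turn [0.008 0.004 0.014] axis [ 0.643  0.018 -0.766] q [-0.33  0.59  2.08  2.26  0.3   2.15]
1928 0.1062
x [(-55, 443), (-52, 376), (-49, 67), (-46, 52), (-43, 45), (-40, 40), (-37, 45), (-34, 39), (-31, 36), (-28, 42), (-25, 35), (-22, 41), (-19, 39), (-16, 30), (-13, 22), (-10, 28), (-7, 26), (-4, 19), (-1, 28), (2, 20), (5, 25), (8, 19), (11, 25), (14, 19), (17, 18), (20, 19), (23, 18), (26, 18), (29, 18), (32, 16), (35, 16), (38, 20), (47, 17), (50, 97), (53, 75)]
y [(-85, 68), (-82, 92), (-79, 20), (-76, 20), (-67, 16), (-64, 16), (-61, 16), (-58, 16), (-52, 16), (-49, 16), (-40, 16), (-34, 16), (-31, 16), (-28, 16), (-22, 16), (-16, 16), (-10, 68), (-7, 190), (-4, 30), (2, 58), (5, 203), (8, 51), (11, 21), (14, 21), (17, 20), (20, 19), (23, 23), (26, 22), (29, 20), (32, 19), (35, 20), (38, 23), (41, 22), (44, 24), (47, 23), (50, 21), (53, 24), (56, 24), (59, 24), (62, 22), (65, 22), (68, 25), (71, 23), (74, 22), (77, 34), (80, 196), (83, 88)]
```

View pics/w5.png

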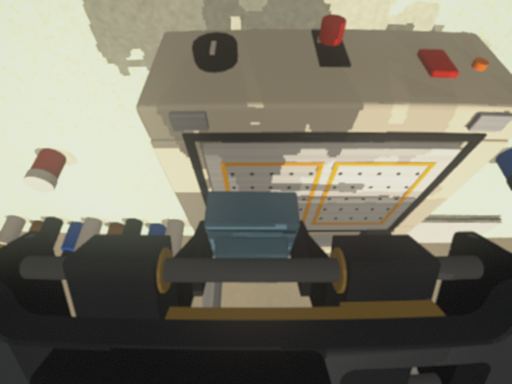

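The outline edges fall at ±55 mm and about ±83 mm, so the former pose is right to within 1 mm. I'll move in above the right bay.

Call:
send_rows --moves '[0.4,1.5,0.3,-1,0,0,0.01,0.4,3,0.6,-2,0.01,0,0.01,0.4,4.4,0.9,-3,0.01,0,0.01,0.4,4.7,1.1,-3.4,0.01,0,0.01,0.4,4.7,1.1,-3.4,0.01,0,0.01]'

```text
time: 11.15
position: [0.5956, -0.0266, 0.138]
tool_rot: [-0.009, 0.94, 0.005, 0.341]
ft_force: [-1.0, -0.1, -2.2]
grip_width: 0.0496
grip_force: 25.0
```

```bash
python3 st.py; python3 goto.py .604 -.0205 .126 .028 40
```

```text
{'time': 11.15, 'q': [-0.35, 0.587, 2.101, 2.279, 0.312, 2.122], 'position': [0.596, -0.027, 0.138], 'grip_width': 0.05, 'grip_force': 24.955, 'ft_force': [-0.986, -0.092, -2.215]}
x [-0.768 -0.013 -0.641] z [ 0.641  0.015 -0.768] yaw -179.0
shift cm [ 0.84  0.61 -1.2 ] turn [-0.003 -0.003  0.009] axis [ 0.643  0.018 -0.766] q [-0.33  0.62  2.09  2.36  0.32  2.05]
```

Call:
send_rows --moves '[0.4,0.4,0.3,-0.4,0,0,0,0.4,0.8,0.6,-0.8,0,0,0.01,0.4,0.8,0.6,-1,0,0,0.01,0.4,0.8,0.6,-1.2,0,0,0.01,0.4,0.8,0.6,-1.3,0,0,0.01]'

```text
time: 11.57
position: [0.6039, -0.0207, 0.1261]
tool_rot: [-0.013, 0.94, 0.006, 0.342]
ft_force: [0.6, 0.3, -2.4]
grip_width: 0.0497
grip_force: 25.0
```

Call:
send_rows --moves '[0.4,0,0,-0.1,0,0,0,0.4,0,0,-0.2,0,0,0,0.4,0,0,-0.2,0,0,0]'

```text
time: 11.82
position: [0.6045, -0.0206, 0.1246]
tool_rot: [-0.013, 0.939, 0.006, 0.342]
ft_force: [-1.6, -0.3, -0.8]
grip_width: 0.0498
grip_force: 25.0
```

```bash
python3 st.py; python3 goto.py .604 -.0205 .1246 .028 40
```

```text
{'time': 11.817, 'q': [-0.333, 0.624, 2.088, 2.352, 0.329, 2.052], 'position': [0.605, -0.021, 0.125], 'grip_width': 0.05, 'grip_force': 24.953, 'ft_force': [-1.564, -0.288, -0.793]}
x [-0.765 -0.021 -0.643] z [ 0.643  0.021 -0.766] yaw -178.4
shift cm [-0.05  0.01  0.  ] turn [-0.003  0.001 -0.002] axis [ 0.643  0.018 -0.766] q [-0.33  0.62  2.09  2.36  0.33  2.04]
```

Force shows contact starting. I'll press 2 mm more, then open partly.

Call:
send_rows --moves '[0.4,0,0,-0.1,0,0,0,0.4,0,0,-0.2,0,0,0,0.4,0,0,-0.2,0,0,0]'

```text
time: 12.07
position: [0.6048, -0.0205, 0.1226]
tool_rot: [-0.014, 0.939, 0.006, 0.342]
ft_force: [-1.1, -1.0, -0.1]
grip_width: 0.0497
grip_force: 25.0
```

Call:
send_rows --moves '[0.65,0,0,0,0,0,0,0.72,0,0,0,0,0,0,0.72,0,0,0,0,0,0,0.72,0,0,0,0,0,0,0.72,0,0,0,0,0,0]'

```text
time: 12.48
position: [0.6049, -0.0204, 0.1226]
tool_rot: [-0.014, 0.939, 0.006, 0.342]
ft_force: [-0.7, -0.1, 0.5]
grip_width: 0.0619
grip_force: 0.1
```

```bash
python3 st.py
```

```text
{'time': 12.483, 'q': [-0.332, 0.629, 2.088, 2.363, 0.333, 2.04], 'position': [0.605, -0.02, 0.123], 'grip_width': 0.062, 'grip_force': 0.126, 'ft_force': [-0.724, -0.069, 0.495]}
x [-0.765 -0.021 -0.644] z [ 0.643  0.021 -0.765] yaw -178.4
```

Call:
send_rows --moves '[0.72,-0.6,0,0.8,0,0,0,0.72,-2,-0.1,2.4,0,0,0,0.72,-4,-0.1,4.8,0,0,0,0.85,-6,-0.2,7,0,0,0,1,-8,-0.2,8.5,0,0,0]'

```text
time: 12.9
position: [0.5242, -0.0224, 0.2088]
tool_rot: [-0.014, 0.939, 0.006, 0.343]
ft_force: [0.7, 0.2, 0.3]
grip_width: 0.0694
grip_force: 0.0
```

```bash
python3 st.py; python3 - <<'E'
from h import *
im,P,o=grab("wrist"); cv2.imwrite("pics/w6.png",im)
m=(abs(P[...,0]-.609)<.06)&(abs(P[...,1]+.02)<.045)&(P[...,2]>.112)&(P[...,2]<.15)
Q=P[m]; c,s,a=cv2.minAreaRect((Q[:,:2]*1000).astype(np.float32)); print(len(Q),c,s,a,np.percentile(Q[:,2],[50,98]))
t=Q[Q[:,2]>.132]; print(cv2.minAreaRect((t[:,:2]*1000).astype(np.float32)) if len(t) else 0)
E
for p in ".48 .1 .2" ".438 .245 .173" ".552 .3035 .02"; do python3 goto.py $p .476 40;done
```

```text
{'time': 12.9, 'q': [-0.419, 0.361, 2.221, 1.865, 0.298, 2.482], 'position': [0.524, -0.022, 0.209], 'grip_width': 0.069, 'grip_force': 0.0, 'ft_force': [0.741, 0.224, 0.315]}
x [-0.765 -0.022 -0.644] z [ 0.644  0.021 -0.765] yaw -178.4
2665 (610.8032836914062, -20.81824493408203) (80.05984497070312, 50.038516998291016) 1.2233796119689941 [0.12939393 0.14032421]
((610.673095703125, -20.83846092224121), (55.868560791015625, 39.850921630859375), 1.3091899156570435)
shift cm [-4.06 12.14 -0.97] turn [-0.002  0.     0.446] axis [ 0.571  0.295 -0.766] q [-0.32  0.37  2.29  1.66  0.48  2.38]
shift cm [-8.26 26.64 -3.67] turn [-0.002  0.     0.446] axis [ 0.571  0.295 -0.766] q [0.17 0.45 2.31 2.56 0.36 1.89]
shift cm [  3.14  32.49 -18.97] turn [-0.002  0.     0.446] axis [ 0.571  0.295 -0.766] q [0.26 0.88 2.04 2.84 0.48 1.68]
```

The hatch sits within 1 mm of the right bay's centre, at 1.2° yaw. Now to the cab.

Call:
send_rows --moves '[1,-2,2.5,0,0,0,0.06,1,-4,6,0,0,0,0.14,1,-6,9.5,-0.5,0,0,0.22,1,-7,13,-1,0,0,0.3,1,-8,16.5,-2,0,0,0.38]'

```text
time: 13.37
position: [0.4439, 0.1436, 0.188]
tool_rot: [-0.192, 0.919, 0.071, 0.336]
ft_force: [1.1, 1.1, 0.4]
grip_width: 0.0867
grip_force: 0.0
```

Call:
send_rows --moves '[1,0,3.5,-0.5,0,0,0.04,1,0,7,-1,0,0,0.07,1,0,10,-1.5,0,0,0.07,1,0,10,-1.5,0,0,0.07,1,0,10,-1.5,0,0,0.07]'

```text
time: 13.78
position: [0.4439, 0.2447, 0.172]
tool_rot: [-0.225, 0.912, 0.083, 0.332]
ft_force: [-0.2, -0.8, 0.7]
grip_width: 0.0868
grip_force: 0.0
```

```bash
python3 st.py; python3 w.py .5567 .3062 .06 .01 .029 pics/w7.png;python3 goto.py .552 .3035 .02 .476 40
```

```text
{'time': 13.783, 'q': [0.158, 0.459, 2.303, 2.505, 0.357, 1.924], 'position': [0.444, 0.245, 0.172], 'grip_width': 0.087, 'grip_force': 0.0, 'ft_force': [-0.183, -0.77, 0.732]}
x [-0.678 -0.356 -0.643] z [ 0.568  0.301 -0.766] yaw -152.3
1743 zpct [0.0116 0.0281 0.0372]
all (array([550.8, 304.7]), array([67.5, 49.8]), 27.3)
top (array([559.6, 309.8]), array([47. , 46.7]), 27.0)
table 0.0006076769598533788
shift cm [ 10.78   6.03 -15.21] turn [-0.002 -0.001 -0.006] axis [ 0.571  0.295 -0.766] q [0.26 0.88 2.04 2.84 0.48 1.68]
```

Call:
send_rows --moves '[1,2,1.1,-2.8,0,0,0,1,4.1,2.3,-5.7,0,0,0,1,6.1,3.5,-8.5,0,0,0,1,8,4.6,-11.2,0,0,0,1,9.2,5.2,-13,0,0,0]'

```text
time: 14.25
position: [0.5396, 0.2929, 0.0403]
tool_rot: [-0.221, 0.913, 0.082, 0.333]
ft_force: [-0.2, -0.9, 0.3]
grip_width: 0.0869
grip_force: 0.0
```

Call:
send_rows --moves '[1,0.8,0.4,-1.1,0,0,0,1,1.5,0.8,-2.1,0,0,0,1,1.5,0.8,-2.1,0,0,0,1,1.5,0.8,-2.1,0,0,0]'

```text
time: 14.58
position: [0.552, 0.301, 0.0213]
tool_rot: [-0.222, 0.913, 0.082, 0.332]
ft_force: [-0.2, 0.4, 0.0]
grip_width: 0.087
grip_force: 0.0
```

```bash
python3 st.py; python3 goto.py .5513 .3053 .0196 .476 40
```

```text
{'time': 14.583, 'q': [0.253, 0.873, 2.042, 2.822, 0.48, 1.685], 'position': [0.552, 0.301, 0.021], 'grip_width': 0.087, 'grip_force': 0.0, 'ft_force': [-0.157, 0.394, 0.034]}
x [-0.681 -0.351 -0.643] z [ 0.57   0.297 -0.766] yaw -152.8
shift cm [-0.07  0.43 -0.17] turn [-0.002 -0.001 -0.002] axis [ 0.571  0.295 -0.766] q [0.27 0.88 2.04 2.85 0.48 1.67]
```

Call:
send_rows --moves '[1,-0.1,0.4,-0.2,0,0,0,0.4,-0.1,0.4,-0.2,0,0,0,0.4,-0.1,0.4,-0.2,0,0,0,0.4,-0.1,0.4,-0.2,0,0,0,0.4,-0.1,0.4,-0.2,0,0,0]'

```text
time: 15.0
position: [0.5505, 0.3067, 0.0201]
tool_rot: [-0.223, 0.913, 0.083, 0.332]
ft_force: [0.2, -0.3, -0.1]
grip_width: 0.0682
grip_force: 0.0
```

Call:
send_rows --moves '[0.4,0,0,0,0,0,0,0.4,0,0,0,0,0,0,0.4,0,0,0,0,0,0,0.4,0,0,0,0,0,0,0.4,0,0,0,0,0,0]'

```text
time: 15.42
position: [0.5507, 0.3066, 0.0196]
tool_rot: [-0.223, 0.913, 0.083, 0.332]
ft_force: [-0.5, -0.3, 2.4]
grip_width: 0.0503
grip_force: 25.0
```

```bash
python3 st.py
```

```text
{'time': 15.417, 'q': [0.265, 0.877, 2.039, 2.837, 0.481, 1.679], 'position': [0.551, 0.307, 0.02], 'grip_width': 0.05, 'grip_force': 24.972, 'ft_force': [-0.514, -0.347, 2.39]}
x [-0.68  -0.352 -0.643] z [ 0.57   0.299 -0.765] yaw -152.6
```

Call:
send_rows --moves '[0.4,-0.4,-0.2,0.7,0,0,0,0.4,-2,-1,2.5,0,0,0,0.4,-3.8,-1.9,5.5,0,0,0,0.4,-5.5,-2.9,8.8,0,0,0,0.4,-7,-4,12,0,0,0]'

```text
time: 15.83
position: [0.4779, 0.2657, 0.1393]
tool_rot: [-0.223, 0.914, 0.082, 0.33]
ft_force: [0.5, 1.5, -1.1]
grip_width: 0.0499
grip_force: 25.0
```

Call:
send_rows --moves '[0.4,-0.5,-2.5,2,0,0,-0.06,0.4,-0.5,-6,3.5,0,0,-0.15,0.4,0,-9.5,4,0,0,-0.24,0.4,0.5,-13,4,0,0,-0.33,0.4,1,-16.5,4,0,0,-0.4]'

```text
time: 16.25
position: [0.4893, 0.1005, 0.1802]
tool_rot: [-0.036, 0.939, 0.014, 0.342]
ft_force: [0.8, -0.2, -3.5]
grip_width: 0.0496
grip_force: 25.0
```

```bash
python3 st.py; python3 goto.py .55 .067 .17 .028 40; python3 goto.py .6026 .0675 .1246 .028 40
```

```text
{'time': 16.25, 'q': [-0.085, 0.431, 2.308, 2.786, 0.307, 1.788], 'position': [0.489, 0.1, 0.18], 'grip_width': 0.05, 'grip_force': 24.972, 'ft_force': [0.842, -0.23, -3.542]}
x [-0.764 -0.057 -0.643] z [ 0.641  0.051 -0.766] yaw -175.7
shift cm [ 6.07 -3.35 -1.02] turn [-0.002  0.    -0.049] axis [ 0.643  0.018 -0.766] q [-0.14  0.49  2.18  2.69  0.24  1.89]
shift cm [11.33 -3.3  -5.56] turn [-0.002  0.    -0.049] axis [ 0.643  0.018 -0.766] q [-0.12  0.62  2.08  2.79  0.27  1.8 ]
```

Call:
send_rows --moves '[0.4,2,-1.5,-0.3,0,0,-0.02,0.4,4,-2.8,-0.6,0,0,-0.05,0.4,6,-3.3,-1,0,0,-0.05,0.4,8,-3.3,-2.3,0,0,-0.05,0.4,10,-3.3,-3.8,0,0,-0.05]'

```text
time: 16.67
position: [0.5911, 0.0677, 0.1418]
tool_rot: [-0.013, 0.939, 0.006, 0.342]
ft_force: [0.9, -0.1, -1.9]
grip_width: 0.0498
grip_force: 25.0
```

Call:
send_rows --moves '[0.4,0.7,0,-0.5,0,0,0,0.4,1.3,0,-0.9,0,0,0,0.4,1.3,0,-0.9,0,0,0,0.4,1.3,0,-0.9,0,0,0]'

```text
time: 17.0
position: [0.6022, 0.0689, 0.1321]
tool_rot: [-0.014, 0.94, 0.006, 0.341]
ft_force: [0.4, 0.3, -1.4]
grip_width: 0.0499
grip_force: 25.0
```

```bash
python3 st.py; python3 goto.py .6026 .0675 .1246 .028 40
```

```text
{'time': 17.0, 'q': [-0.118, 0.606, 2.079, 2.746, 0.253, 1.843], 'position': [0.602, 0.069, 0.132], 'grip_width': 0.05, 'grip_force': 24.974, 'ft_force': [0.406, 0.314, -1.427]}
x [-0.767 -0.021 -0.642] z [ 0.641  0.021 -0.767] yaw -178.4
shift cm [ 0.04 -0.14 -0.75] turn [-0.003 -0.002 -0.002] axis [ 0.643  0.018 -0.766] q [-0.12  0.62  2.08  2.79  0.27  1.8 ]
```

Call:
send_rows --moves '[0.4,0.1,-0.1,-0.3,0,0,0,0.4,0.1,-0.1,-0.5,0,0,0,0.4,0.1,-0.1,-0.7,0,0,0,0.4,0.1,-0.1,-0.8,0,0,0,0.4,0.1,-0.1,-0.9,0,0,0]'

```text
time: 17.42
position: [0.6044, 0.0676, 0.1235]
tool_rot: [-0.014, 0.939, 0.006, 0.342]
ft_force: [-0.6, 1.1, -0.8]
grip_width: 0.0496
grip_force: 25.0
```

Call:
send_rows --moves '[0.4,0,0,-0.2,0,0,0,0.4,0,0,-0.3,0,0,0,0.4,0,0,-0.4,0,0,0,0.4,0,0,-0.5,0,0,0,0.4,0,0,-0.5,0,0,0]'

```text
time: 17.83
position: [0.6047, 0.0676, 0.1183]
tool_rot: [-0.014, 0.939, 0.006, 0.342]
ft_force: [-0.6, -0.0, -0.2]
grip_width: 0.0499
grip_force: 25.0
```

```bash
python3 st.py
```

```text
{'time': 17.833, 'q': [-0.12, 0.641, 2.081, 2.791, 0.29, 1.794], 'position': [0.605, 0.068, 0.118], 'grip_width': 0.05, 'grip_force': 24.974, 'ft_force': [-0.621, -0.021, -0.201]}
x [-0.765 -0.021 -0.643] z [ 0.643  0.021 -0.766] yaw -178.4
```

Call:
send_rows --moves '[0.62,0,0,0,0,0,0,0.68,0,0,0,0,0,0,0.68,0,0,0,0,0,0,0.68,0,0,0,0,0,0,0.68,0,0,0,0,0,0]'

```text
time: 18.25
position: [0.6049, 0.0675, 0.1187]
tool_rot: [-0.014, 0.939, 0.006, 0.343]
ft_force: [-0.3, 0.0, 0.2]
grip_width: 0.0585
grip_force: 0.0
```

```bash
python3 st.py
```

```text
{'time': 18.25, 'q': [-0.12, 0.64, 2.081, 2.791, 0.289, 1.794], 'position': [0.605, 0.068, 0.119], 'grip_width': 0.058, 'grip_force': 0.0, 'ft_force': [-0.253, 0.026, 0.193]}
x [-0.765 -0.021 -0.644] z [ 0.643  0.021 -0.765] yaw -178.4
```

Call:
send_rows --moves '[0.68,-0.6,0,0.8,0,0,0,0.68,-2,-0.1,2.4,0,0,0,0.68,-4,-0.1,4.6,0,0,0,0.8,-6,-0.2,6.5,0,0,0,0.84,-8,-0.2,8,0,0,0]'

```text
time: 18.67
position: [0.5235, 0.0655, 0.2]
tool_rot: [-0.014, 0.939, 0.006, 0.343]
ft_force: [0.4, 0.7, 1.1]
grip_width: 0.0662
grip_force: 0.0
```

```bash
python3 st.py; cat > chk.py <<'E'
from h import *
import sys
im,P,o=grab("wrist"); cv2.imwrite(sys.argv[1],im)
zc=float(sys.argv[2])
c=np.array([.609,.0237]); r=np.array([[np.cos(.028),np.sin(.028)],[-np.sin(.028),np.cos(.028)]])
L=np.dstack([(P[...,:2]-c)@r.T*1000,P[...,2]*1000])
pl=L[(abs(L[...,0])<52)&(abs(L[...,1])<3)]; pz=np.nanmedian(pl[:,2]); print("platen z",pz)
if zc: pz=zc
for n,y0 in(("left",44),("right",-44)):
    m=(abs(L[...,0])<55)&(abs(L[...,1]-y0)<38)&(L[...,2]>pz+8)&(L[...,2]<pz+45); Q=L[m]
    print(n,[np.round(v,1) for v in cv2.minAreaRect(Q[:,:2].astype(np.float32))]); t=Q[Q[:,2]>pz+28]; print(" top",[np.round(v,1) for v in cv2.minAreaRect(t[:,:2].astype(np.float32))],np.median(t[:,2]).round(1))
E
python3 chk.py pics/w8.png 0
```

```text
{'time': 18.667, 'q': [-0.156, 0.388, 2.222, 2.49, 0.2, 2.071], 'position': [0.524, 0.066, 0.2], 'grip_width': 0.066, 'grip_force': 0.0, 'ft_force': [0.362, 0.719, 1.137]}
x [-0.765 -0.021 -0.644] z [ 0.644  0.021 -0.765] yaw -178.4
platen z 94.75687522849444
left [array([-3.3, 43.4]), array([67.2, 49.9]), np.float64(0.9)]
 top [array([ 6.6, 43.4]), array([47.5, 46.7]), np.float64(0.5)] 130.6
right [array([  0.6, -44.4]), array([50. , 81.1]), np.float64(89.7)]
 top [array([  1. , -44.7]), array([40.5, 57.6]), np.float64(89.5)] 128.8
```

View pics/w8.png

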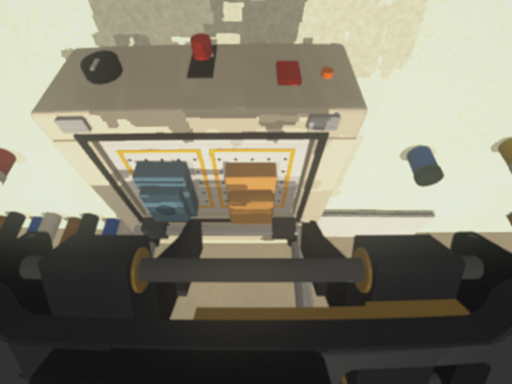

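Both moulds sit in their bays: the cab is 2.6 mm from centre and the hatch 0.6 mm, and the platen has sunk about 10 mm. Next I'll press on both roofs, one fingertip on each.

```bash
for p in ".55 .0222 .21" ".61 .0237 .16" ".61 .0237 .102"; do python3 goto.py $p .028 40;done
```

```text
shift cm [ 3.07 -4.4   0.92] turn [-0.002 -0.001 -0.002] axis [ 0.643  0.018 -0.766] q [-0.26  0.38  2.16  1.94  0.2   2.54]
shift cm [ 9.07 -4.25 -4.08] turn [-0.002 -0.001 -0.002] axis [ 0.643  0.018 -0.766] q [-0.22  0.54  2.06  2.29  0.21  2.22]
shift cm [ 9.07 -4.25 -9.88] turn [-0.002 -0.001 -0.002] axis [ 0.643  0.018 -0.766] q [-0.22  0.68  2.08  2.65  0.34  1.85]
```

Call:
send_rows --moves '[0.84,0,-1.5,0.3,0,0,0,0.84,1,-3,0.3,0,0,0,0.84,3,-4.2,-0.5,0,0,0,0.84,5.5,-4.2,-1.8,0,0,0,0.84,7.8,-4.2,-3,0,0,0]'

```text
time: 19.13
position: [0.6038, 0.0224, 0.1691]
tool_rot: [-0.013, 0.939, 0.006, 0.343]
ft_force: [-0.4, -0.0, 0.1]
grip_width: 0.0729
grip_force: 0.0
```

Call:
send_rows --moves '[0.84,0.8,0,-0.6,0,0,0,0.84,1.2,0,-0.8,0,0,0,0.84,1.2,0,-0.8,0,0,0]'

```text
time: 19.38
position: [0.6142, 0.0238, 0.1598]
tool_rot: [-0.014, 0.94, 0.006, 0.342]
ft_force: [-0.5, -0.7, -0.3]
grip_width: 0.073
grip_force: 0.0
```

```bash
python3 st.py; python3 goto.py .61 .0237 .148 .028 40
```

```text
{'time': 19.383, 'q': [-0.221, 0.546, 2.045, 2.242, 0.208, 2.266], 'position': [0.614, 0.024, 0.16], 'grip_width': 0.073, 'grip_force': 0.0, 'ft_force': [-0.514, -0.652, -0.254]}
x [-0.766 -0.021 -0.642] z [ 0.642  0.021 -0.767] yaw -178.4
shift cm [-0.42 -0.01 -1.18] turn [-0.003 -0.001 -0.002] axis [ 0.643  0.018 -0.766] q [-0.22  0.57  2.06  2.4   0.24  2.11]
```

Call:
send_rows --moves '[0.84,-0.3,0,-0.3,0,0,0,0.84,-0.4,0,-0.6,0,0,0,0.84,-0.4,0,-0.9,0,0,0,0.84,-0.4,0,-1.2,0,0,0,0.84,-0.4,0,-1.4,0,0,0]'

```text
time: 19.8
position: [0.6089, 0.0241, 0.1467]
tool_rot: [-0.014, 0.94, 0.006, 0.342]
ft_force: [-0.2, -0.1, -0.5]
grip_width: 0.0732
grip_force: 0.2
```

Call:
send_rows --moves '[0.84,0,0,-0.2,0,0,0,0.84,0,0,-0.4,0,0,0,0.84,0,0,-0.6,0,0,0,0.84,0,0,-0.8,0,0,0,0.84,0,0,-1,0,0,0]'

```text
time: 20.22
position: [0.6105, 0.0237, 0.1364]
tool_rot: [-0.014, 0.939, 0.006, 0.342]
ft_force: [-1.3, 1.1, 2.1]
grip_width: 0.0731
grip_force: 0.9
```

```bash
python3 st.py
```

```text
{'time': 20.217, 'q': [-0.224, 0.598, 2.069, 2.465, 0.264, 2.036], 'position': [0.61, 0.024, 0.136], 'grip_width': 0.073, 'grip_force': 0.91, 'ft_force': [-1.29, 1.144, 2.097]}
x [-0.765 -0.021 -0.643] z [ 0.643  0.021 -0.766] yaw -178.4
```

Call:
send_rows --moves '[0.84,0,0,-0.3,0,0,0,0.84,0,0,-0.6,0,0,0,0.84,0,0,-0.9,0,0,0,0.84,0,0,-1.2,0,0,0,0.84,0,0,-1.5,0,0,0]'

```text
time: 20.63
position: [0.6107, 0.0236, 0.1213]
tool_rot: [-0.014, 0.939, 0.006, 0.342]
ft_force: [-2.8, 0.6, 4.6]
grip_width: 0.073
grip_force: 2.5
```

Call:
send_rows --moves '[0.84,0,0,-0.1,0,0,0,0.84,0,0,-0.2,0,0,0,0.84,0,0,-0.3,0,0,0]'

```text
time: 20.88
position: [0.6107, 0.0236, 0.1185]
tool_rot: [-0.014, 0.939, 0.006, 0.342]
ft_force: [-2.8, 1.6, 5.1]
grip_width: 0.0733
grip_force: 2.6
```

Call:
send_rows --moves '[0.84,0,0,-0.1,0,0,0,0.84,0,0,-0.2,0,0,0]'

```text
time: 21.05
position: [0.6107, 0.0236, 0.1166]
tool_rot: [-0.014, 0.939, 0.006, 0.343]
ft_force: [-3.2, 0.3, 6.5]
grip_width: 0.0731
grip_force: 2.8
```

Call:
send_rows --moves '[0.84,-0.1,0,-0.1,0,0,0,0.84,-0.15,0,-0.2,0,0,0]'

```text
time: 21.22
position: [0.6104, 0.0236, 0.1154]
tool_rot: [-0.014, 0.939, 0.006, 0.344]
ft_force: [-1.5, 1.1, 6.5]
grip_width: 0.0735
grip_force: 2.9
```

Call:
send_rows --moves '[0.84,0,0,-0.1,0,0,0,0.84,0,0,-0.15,0,0,0]'

```text
time: 21.38
position: [0.6104, 0.0236, 0.1139]
tool_rot: [-0.014, 0.939, 0.006, 0.344]
ft_force: [-1.4, 1.6, 6.0]
grip_width: 0.0731
grip_force: 3.0
```

Call:
send_rows --moves '[0.84,0,0,-0.1,0,0,0,0.84,0,0,-0.15,0,0,0]'

```text
time: 21.55
position: [0.6104, 0.0236, 0.1124]
tool_rot: [-0.014, 0.939, 0.006, 0.344]
ft_force: [-1.9, -0.1, 6.0]
grip_width: 0.0731
grip_force: 2.9
```

Call:
send_rows --moves '[0.84,0,0,-0.1,0,0,0,0.84,0,0,-0.15,0,0,0]'

```text
time: 21.72
position: [0.6104, 0.0236, 0.1109]
tool_rot: [-0.014, 0.939, 0.006, 0.344]
ft_force: [-2.1, 1.0, 6.3]
grip_width: 0.0728
grip_force: 2.7
```

Call:
send_rows --moves '[0.84,0,0,-0.1,0,0,0,0.84,0,0,-0.15,0,0,0]'

```text
time: 21.88
position: [0.6104, 0.0236, 0.1094]
tool_rot: [-0.014, 0.939, 0.006, 0.344]
ft_force: [-0.5, 0.5, 4.6]
grip_width: 0.0733
grip_force: 2.8
```

Call:
send_rows --moves '[0.84,0,0,-0.1,0,0,0,0.84,0,0,-0.15,0,0,0]'

```text
time: 22.05
position: [0.6104, 0.0236, 0.1078]
tool_rot: [-0.014, 0.939, 0.006, 0.344]
ft_force: [-0.4, 1.6, 4.3]
grip_width: 0.0734
grip_force: 2.3
```

Call:
send_rows --moves '[0.84,0,0,-0.1,0,0,0,0.84,0,0,-0.1,0,0,0]'

```text
time: 22.22
position: [0.6102, 0.0236, 0.1065]
tool_rot: [-0.014, 0.939, 0.006, 0.343]
ft_force: [-0.1, 0.4, 4.6]
grip_width: 0.0729
grip_force: 2.3
```

Call:
send_rows --moves '[0.84,0,0,-0.1,0,0,0,0.84,0,0,-0.1,0,0,0]'

```text
time: 22.38
position: [0.6103, 0.0236, 0.1056]
tool_rot: [-0.014, 0.939, 0.006, 0.344]
ft_force: [0.4, 1.5, 5.4]
grip_width: 0.0728
grip_force: 2.9
```

```bash
python3 st.py
```

```text
{'time': 22.383, 'q': [-0.225, 0.673, 2.084, 2.628, 0.341, 1.865], 'position': [0.61, 0.024, 0.106], 'grip_width': 0.073, 'grip_force': 2.89, 'ft_force': [0.437, 1.538, 5.42]}
x [-0.763 -0.021 -0.646] z [ 0.645  0.021 -0.764] yaw -178.4
```

```bash
python3 chk.py pics/w9.png 52
```

```text
platen z 53.470277400007426
left [array([ 3., 43.]), array([79.3, 49.8]), np.float64(0.3)]
 top [array([ 6.5, 43.4]), array([47.5, 47.1]), np.float64(0.5)] 89.2
right [array([  1.1, -44.5]), array([49.9, 79.5]), np.float64(89.7)]
 top [array([  0.6, -44.5]), array([40.2, 56. ]), np.float64(89.2)] 87.4
```

View pics/w9.png

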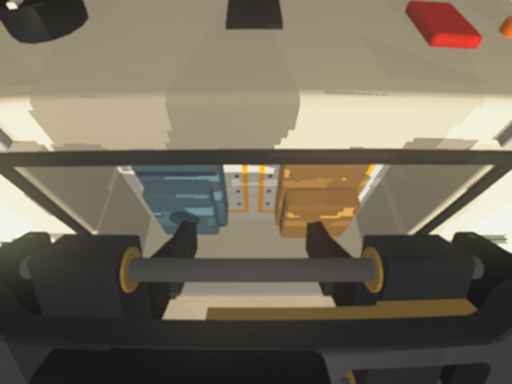

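The platen is down about 52 mm and the moulds are undisturbed, each with a fingertip on its roof. I'll continue in small steps.

Call:
send_rows --moves '[0.84,0,0,-0.05,0,0,0,0.84,0,0,-0.1,0,0,0]'

```text
time: 22.6
position: [0.6103, 0.0235, 0.1048]
tool_rot: [-0.014, 0.939, 0.006, 0.344]
ft_force: [-0.3, 1.6, 6.6]
grip_width: 0.0732
grip_force: 3.0
```

Call:
send_rows --moves '[0.84,0,0,-0.05,0,0,0,0.84,0,0,-0.1,0,0,0]'

```text
time: 22.77
position: [0.6103, 0.0236, 0.1038]
tool_rot: [-0.014, 0.939, 0.006, 0.344]
ft_force: [0.7, 1.5, 5.9]
grip_width: 0.0727
grip_force: 3.0
```

Call:
send_rows --moves '[0.84,0,0,-0.05,0,0,0,0.84,0,0,-0.1,0,0,0]'

```text
time: 22.93
position: [0.6105, 0.0236, 0.1033]
tool_rot: [-0.013, 0.939, 0.006, 0.344]
ft_force: [-1.6, -0.1, 11.0]
grip_width: 0.073
grip_force: 5.7
```

Call:
send_rows --moves '[0.84,0,0,-0.05,0,0,0,0.84,0,0,-0.1,0,0,0]'

```text
time: 23.1
position: [0.6105, 0.0237, 0.103]
tool_rot: [-0.013, 0.938, 0.007, 0.345]
ft_force: [-5.2, 0.4, 15.2]
grip_width: 0.0733
grip_force: 7.9
```

Call:
send_rows --moves '[0.84,-0.1,0,-0.05,0,0,0,0.84,-0.1,0,-0.1,0,0,0]'

```text
time: 23.27
position: [0.6104, 0.0237, 0.1028]
tool_rot: [-0.013, 0.938, 0.007, 0.347]
ft_force: [-5.1, 0.3, 18.9]
grip_width: 0.0727
grip_force: 8.9
```

Call:
send_rows --moves '[0.84,-0.05,0,-0.05,0,0,0,0.84,-0.05,0,-0.1,0,0,0]'

```text
time: 23.43
position: [0.6104, 0.0237, 0.1026]
tool_rot: [-0.013, 0.938, 0.007, 0.348]
ft_force: [-6.2, 0.4, 21.4]
grip_width: 0.0733
grip_force: 10.7
```

The push has turned hard, so this is the stop. I'll ease off slowly and see whether the catch holds.

Call:
send_rows --moves '[0.84,0.05,0,0.2,0,0,0,0.84,0.1,0,0.4,0,0,0,0.84,0.1,0,0.6,0,0,0,0.84,0.1,0,0.8,0,0,0,0.84,0.1,0,0.9,0,0,0]'

```text
time: 23.85
position: [0.6083, 0.0233, 0.1075]
tool_rot: [-0.014, 0.94, 0.006, 0.341]
ft_force: [-0.1, 0.4, 0.4]
grip_width: 0.0727
grip_force: 0.1
```

```bash
python3 st.py; python3 chk.py pics/w10.png 52
```

```text
{'time': 23.85, 'q': [-0.225, 0.666, 2.085, 2.617, 0.331, 1.876], 'position': [0.608, 0.023, 0.108], 'grip_width': 0.073, 'grip_force': 0.121, 'ft_force': [-0.082, 0.412, 0.443]}
x [-0.767 -0.021 -0.642] z [ 0.641  0.02  -0.767] yaw -178.4
platen z 54.375597327431905
left [array([ 2.8, 43. ]), array([80. , 49.6]), np.float64(0.6)]
 top [array([ 6.3, 43.4]), array([47.5, 47.2]), np.float64(0.6)] 90.0
right [array([  0.9, -44.6]), array([50.1, 80. ]), np.float64(89.6)]
 top [array([  0.3, -44.8]), array([40.7, 56.3]), np.float64(89.3)] 88.3
```

The force is gone while the platen stays down, so the catch is holding it. I'll take the tool away.

Call:
send_rows --moves '[0.84,0,0,0.5,0,0,0,0.84,-0.2,0,1.5,0,0,0,0.84,-1.5,0,3.5,0,0,0,0.84,-3.5,0,6,0,0,0,0.84,-6,-0.1,8,0,0,0]'

```text
time: 24.32
position: [0.5487, 0.0222, 0.1886]
tool_rot: [-0.014, 0.94, 0.006, 0.342]
ft_force: [-0.3, 0.2, 1.2]
grip_width: 0.073
grip_force: 0.0
```

Call:
send_rows --moves '[0.84,-2,0,1,0,0,0,0.84,-4,0,2,0,0,0,0.84,-6,0,2,0,0,0,0.84,-6,0,2,0,0,0,0.84,-6,0,2,0,0,0]'

```text
time: 24.73
position: [0.4877, 0.0225, 0.2077]
tool_rot: [-0.013, 0.94, 0.006, 0.341]
ft_force: [1.0, -0.1, -0.9]
grip_width: 0.0729
grip_force: 0.0
```

```bash
python3 st.py; python3 chk.py pics/w11.png 0
```

```text
{'time': 24.733, 'q': [-0.323, 0.334, 2.309, 2.199, 0.279, 2.223], 'position': [0.488, 0.022, 0.208], 'grip_width': 0.073, 'grip_force': 0.0, 'ft_force': [0.977, -0.051, -0.861]}
x [-0.766 -0.02  -0.642] z [ 0.642  0.021 -0.767] yaw -178.5
platen z 54.419366955807845
left [array([ 2.3, 42.6]), array([77.7, 48.9]), np.float64(0.0)]
 top [array([ 7.7, 43.2]), array([49. , 46.3]), np.float64(0.4)] 90.1
right [array([  1. , -44.7]), array([50.3, 81.2]), np.float64(89.6)]
 top [array([  0.6, -44.5]), array([40.1, 56.2]), np.float64(89.7)] 88.3
```

The platen is held about 51 mm down, both moulds are centred and upright, and the tool is clear. I'll hand in.

```bash
python3 -c "
from rig import workorder
print(workorder.hand_in())"
```

```text
the job is handed in; nothing more can be done
None
```

The job is handed in: both moulds stand upright within 3 mm of their bay centres, the catch holds the platen about 51 mm down, and the tool is clear; hand-in printed no verdict.

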